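Set out the tube racks on the testing desk

TASK

Set out the testing desk for the shift: take the stack of four foam tube racks apart and stand each rack, right way up, flat in the steel spill tray made for its size, inside the rim, so that every tray holds its own rack. Leave the two dropper bottles standing where they are.

Things in the scene. Friction and masses are not known exactly. Their poses are not given: they have to be found in the camera images.
- rack_xl_center (a point): the largest white foam tube rack, a rigid light block 130 mm long (its x), 62 mm wide (its y), 40 mm high, with two rows of five wide holes (18 mm) in its top; at the start lowest in the stack, on the table. The point is the block's centre, 20 mm above its underside; z up. Grip it across its width. Under 70 g.
- rack_l_center (a point): the second largest white foam tube rack, a rigid light block 106 mm long (its x), 54 mm wide (its y), 40 mm high, with three rows of six narrow holes (11 mm) in its top; at the start second from below in the stack. The point is the block's centre, 20 mm above its underside; z up. Grip it across its width. Under 70 g.
- rack_m_center (a point): the second smallest white foam tube rack, a rigid light block 82 mm long (its x), 46 mm wide (its y), 40 mm high, with two rows of four holes (13 mm) in its top; at the start third from below in the stack. The point is the block's centre, 20 mm above its underside; z up. Grip it across its width. Under 70 g.
- rack_s_center (a point): the smallest white foam tube rack, a rigid light block 58 mm long (its x), 38 mm wide (its y), 40 mm high, with two rows of three narrow holes (11 mm) in its top; at the start on top of the stack. The point is the block's centre, 20 mm above its underside; z up. Grip it across its width. Under 70 g.
- tray_xl: the largest shallow stainless steel spill tray, fixed to the table, inside 150 x 82 mm (10 mm more on every side than the largest rack), outside 156 mm long (its x) by 88 mm wide (its y). Floor 2 mm thick, upright rim 3 mm thick whose top is 8 mm above the table. Origin: centre of its underside, on the table; z up.
- tray_l: the second largest shallow stainless steel spill tray, fixed to the table, inside 126 x 74 mm (10 mm more on every side than the second largest rack), outside 132 mm long (its x) by 80 mm wide (its y). Floor 2 mm thick, upright rim 3 mm thick whose top is 8 mm above the table. Origin: centre of its underside, on the table; z up.
- tray_m: the second smallest shallow stainless steel spill tray, fixed to the table, inside 102 x 66 mm (10 mm more on every side than the second smallest rack), outside 108 mm long (its x) by 72 mm wide (its y). Floor 2 mm thick, upright rim 3 mm thick whose top is 8 mm above the table. Origin: centre of its underside, on the table; z up.
- tray_s: the smallest shallow stainless steel spill tray, fixed to the table, inside 78 x 58 mm (10 mm more on every side than the smallest rack), outside 84 mm long (its x) by 64 mm wide (its y). Floor 2 mm thick, upright rim 3 mm thick whose top is 8 mm above the table. Origin: centre of its underside, on the table; z up.
- dropper_a_center (a point): a white dropper bottle with a grey pointed cap (the two are alike), loose, standing upright on the table between the trays and the stack, 26 mm across, 64 mm high, light; not to be knocked over or shifted. The point is on its axis, 32 mm above the table.
- dropper_b_center (a point): a white dropper bottle with a grey pointed cap (the two are alike), loose, standing upright on the table between the trays and the stack, 26 mm across, 64 mm high, light; not to be knocked over or shifted. The point is on its axis, 32 mm above the table.
Mind the look-alikes: they are no part of the job. What is shaped like the part that bears dropper_a_center but blue, brown or orange is not meant.

How it is judged:
At the end, for the whole second after the job is handed in: Each of the four racks stands upright and flat (within 0.05 rad) on the floor of the tray of its own size, its centre within 14 mm of the tray's centre along and across the tray and 18 to 26 mm above the table; all are released and at rest, and both dropper bottles stand upright (x of rack_xl_center in the frame of tray_xl between -0.014 and 0.014 m and y of rack_xl_center in the frame of tray_xl between -0.014 and 0.014 m and z of rack_xl_center in the frame of tray_xl between 0.018 and 0.026 m and angle between each of rack_xl_center, rack_l_center, rack_m_center, rack_s_center's own z axis and vertical below 0.05 rad and linear speed of each of rack_xl, rack_l, rack_m, rack_s below 0.02 m/s and x of rack_l_center in the frame of tray_l between -0.014 and 0.014 m and y of rack_l_center in the frame of tray_l between -0.014 and 0.014 m and z of rack_l_center in the frame of tray_l between 0.018 and 0.026 m and x of rack_m_center in the frame of tray_m between -0.014 and 0.014 m and y of rack_m_center in the frame of tray_m between -0.014 and 0.014 m and z of rack_m_center in the frame of tray_m between 0.018 and 0.026 m and x of rack_s_center in the frame of tray_s between -0.014 and 0.014 m and y of rack_s_center in the frame of tray_s between -0.014 and 0.014 m and z of rack_s_center in the frame of tray_s between 0.018 and 0.026 m and angle between each of dropper_a_center, dropper_b_center's own z axis and vertical below 0.1 rad); the robot touches nothing.
It fails at once if a dropper bottle is knocked over or shifted by more than 30 mm (angle between dropper_a_center's own z axis and vertical above 0.5 rad or distance of dropper_a_center from where it was at the start of the episode above 0.03 m).
It fails at once if a dropper bottle is knocked over or shifted by more than 30 mm (angle between dropper_b_center's own z axis and vertical above 0.5 rad or distance of dropper_b_center from where it was at the start of the episode above 0.03 m).
It also fails if it takes over 115 s, if anything falls off the work surface, if the arm or the gripper's body presses on something with over 40 N, if the wrist force passes 120 N, or if a joint passes its speed limit or range.

ROBOT

A 6-joint arm with a two-finger parallel gripper is mounted at the origin on the work surface. World frame = base frame: x ahead of the robot, y to its left, z up, the work surface at z = 0. Lengths are in m, angles in rad, forces in N, time in s.
With the tool pointing down it reaches from about 0.3 to 0.85 m from the base axis. Payload 4.2 kg.
Tool frame: the origin (TCP) lies where the fingers leave the gripper's body, on its centre line; the fingertips stand 78 mm ahead of it and the grasp point (between the pads) lies 60 mm ahead of it; y points along the fingers, z is the direction in which the jaws open and shut, and the axes are right-handed (so a half turn about y gives the same grasp; the last joint's range is limited). The gripper opens to 91 mm and grips with 3 to 60 N. Pads are 32 mm wide; open, the fingers measure 118 mm over their backs; the gripper's body (76 mm by 178 mm) begins 60 mm behind the grasp point.
Start: joints at [1.327, 0.32, 1.565, -0, 1.257, -0.02], TCP at [0.128, 0.561, 0.292] pointing down, gripper open.
Joint ranges: [-3.11, 3.11], [-0.84, 2.01], [0.21, 2.61], [-1.34, 4.49], [0.05, 2.63], [-2.56, 2.56]. Speed limits (rad/s): [2.57, 2.57, 3.14, 3.14, 3.14, 3.14].

INTERFACE

Orientations are given as a unit quaternion [x, y, z, w].
In Python, from station import get_obs, grab_frame, close_job gives the robot as it stands.
- The arm moves only by the shell command python3 -m jog 'ROWS' [FORCE]. ROWS is JSON, a list of rows, each an object with "delta_pos": the shift along the tool's x, y, z in cm, a list of three; "turn": the turn about the tool's y in rad; "fingers": the closure, from 0 (fully open) to 1 (shut). A call has 1 to 12 rows; each row shifts and turns the commanded pose from where the row before left it, along the tool's axes as they then stand; what a row does not reach is not made up. A row lasts 1/10 s, in which the tool goes at most 50 mm and 8.59 degrees, less where a joint would pass 70% of its speed; a pose out of reach is approached as far as the arm can. A call is refused whole if a number of a shift passes 5 or a number of a turn 0.15, either way. A call with a gripper value outside its range is refused whole. The fingers move at their own pace and stop on an object; FORCE is the grip in N (left out, the last holds). Time passes only in rows, so rows that do not move let the fingers close. It gives the time, the measured TCP pose, the force and the opening at its end, in the units of the state.
- get_obs(): the state, without advancing time (a new reading comes with each control period).
- grab_frame(name): name is "scene" or "top" or "wrist"; returns a dict with "img" (480x640x3 uint8, red, green, blue), "fov_y" (degrees; the focal length in pixels is half the picture's height over the tangent of half this angle, whatever the lens; pixels are square), "cx", "cy" (the principal point, pixels), "position" and "orientation" of the camera in the world. Camera axes: x right, y down, z forward; pixel columns grow to the right and rows downward; lengths in m; the calibration is good to about 2 mm. A picture is of the moment at which its call begins. There is no depth.
- close_job(): hands the job in, once; it reports no verdict.
The state is a dict: "time": time; "joints": joint angles; "qvel": joint speeds; "effort": joint torques, N m; "ee_pos": TCP position; "eef_rot": TCP orientation; "ft_force": force on the tool from outside, world axes, zero at the start; "torque": the same for the moment, N m; "gripper_width": opening from 0.0 (shut) to 1.0 (fully open).
Only numpy, scipy, OpenCV 4.12 (cv2) and the standard library are available. Lean on these libraries where they do the work, as an engineer would, in place of code of your own. Each camera call takes 0.05 s, during which the arm holds its last target.

## Working session

There is one attempt and no reset: what is moved stays moved. The work goes in short steps, Python scripts to look and compute and a shell command to move; the robot and the scene stay as the last step left them, time stands still between calls to the robot, and variables do not carry over. Pictures are saved under pics/ and viewed, and the job is handed in when it is done.

```bash
mkdir -p pics
python3 - <<'E'
from station import get_obs, grab_frame
import cv2
print(get_obs())
for n in ["scene","top","wrist"]:
    f=grab_frame(n); print(n,{k:v for k,v in f.items() if k!='img'})
    cv2.imwrite(f'pics/{n}0.png',f['img'][:,:,::-1])
E
```

```text
{'time': 0.0, 'joints': array([ 1.32700269e+00,  3.20304457e-01,  1.56570603e+00,  5.51822977e-06,
        1.25740136e+00, -1.99877064e-02]), 'qvel': array([ 2.16835825e-04, -5.66922847e-05,  7.72521754e-04, -4.13668142e-04,
        1.16488445e-03, -2.76963275e-05]), 'effort': array([ 1.64408684e-03, -4.12472606e+01, -2.31973672e+01,  7.30876601e-02,
        4.57056588e-02, -1.47915025e-04]), 'ee_pos': array([0.12751616, 0.56029293, 0.29140247]), 'eef_rot': array([ 0.7033211 , -0.0790493 ,  0.07887645, -0.7020464 ]), 'ft_force': array([-0.7168833 ,  0.13528501,  0.32446998]), 'torque': array([-0.01986049, -0.0003537 , -0.01516948]), 'gripper_width': 1.001784710496084}
scene {'fov_y': 51.6619756954785, 'cx': 321.01288485960055, 'cy': 246.35726577236332, 'position': array([1.12423481, 0.26743256, 0.76066744]), 'orientation': array([ 0.51775917,  0.75971553, -0.32628591, -0.21976184])}
top {'fov_y': 57.7181334096162, 'cx': 314.1639529286891, 'cy': 241.87757864873785, 'position': array([4.17563792e-01, 1.38328521e-04, 1.06633629e+00]), 'orientation': array([ 0.70750584, -0.70554759,  0.02727035, -0.02990682])}
wrist {'fov_y': 62.69892569943335, 'cx': 319.2591063279179, 'cy': 240.10414083314112, 'position': array([0.04983674, 0.57787867, 0.38437569]), 'orientation': array([0.77403144, 0.61742798, 0.08680285, 0.1101058 ])}
```

View pics/top0.png

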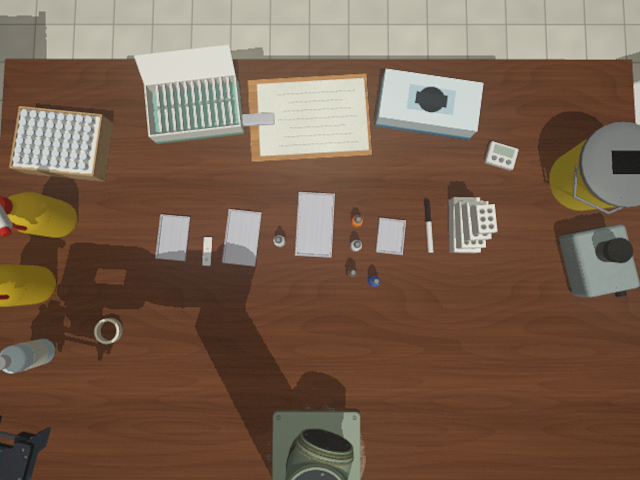

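View pics/scene0.png

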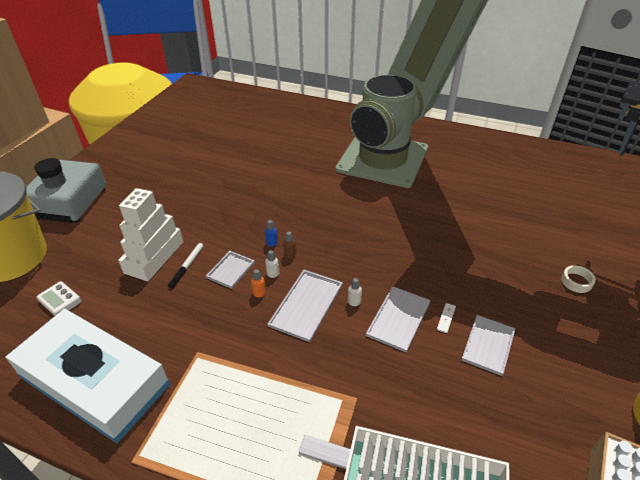

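View pics/wrist0.png

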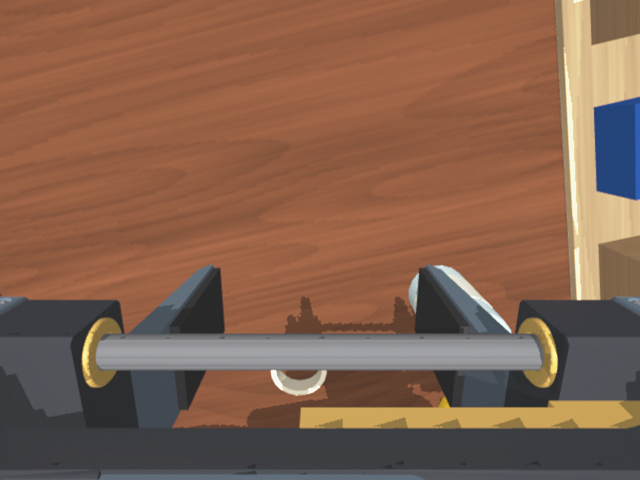

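Run:
```python
import cv2
im=cv2.imread('pics/top0.png')
cv2.imwrite('pics/topA.png',cv2.resize(im[180:300,140:270],None,fx=6,fy=5,interpolation=cv2.INTER_CUBIC))
cv2.imwrite('pics/topB.png',cv2.resize(im[180:280,260:390],None,fx=6,fy=6,interpolation=cv2.INTER_CUBIC))
cv2.imwrite('pics/topC.png',cv2.resize(im[180:280,370:500],None,fx=6,fy=6,interpolation=cv2.INTER_CUBIC))
im=cv2.imread('pics/scene0.png')
cv2.imwrite('pics/scA.png',cv2.resize(im[180:300,110:210],None,fx=5,fy=5,interpolation=cv2.INTER_CUBIC))
```

```text
(no output)
```

View pics/topA.png

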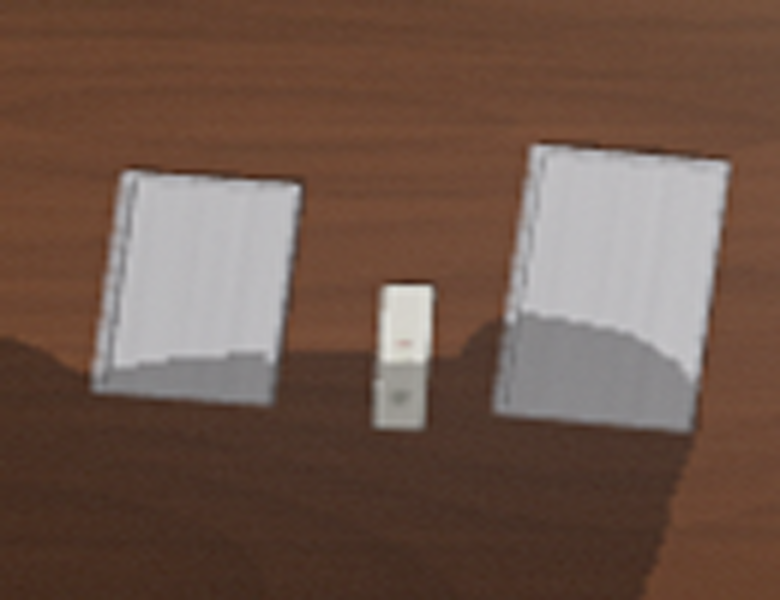

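View pics/topB.png

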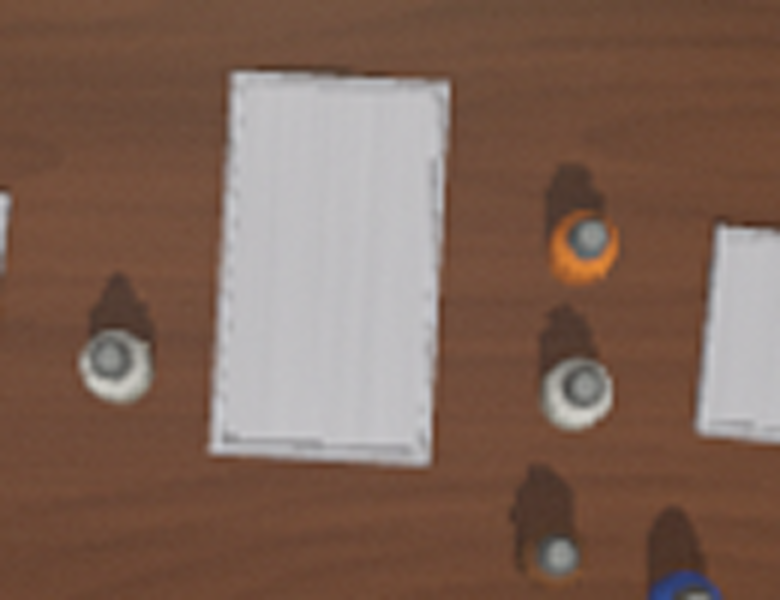

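View pics/topC.png

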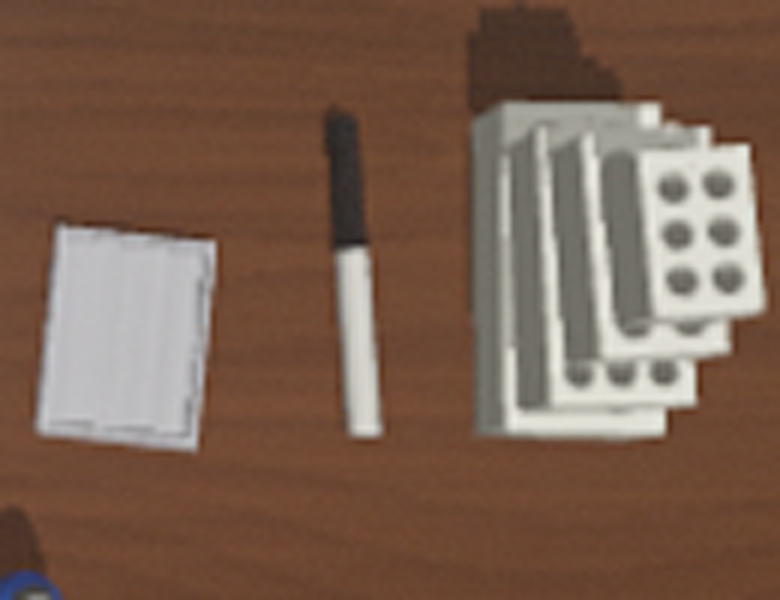

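View pics/scA.png

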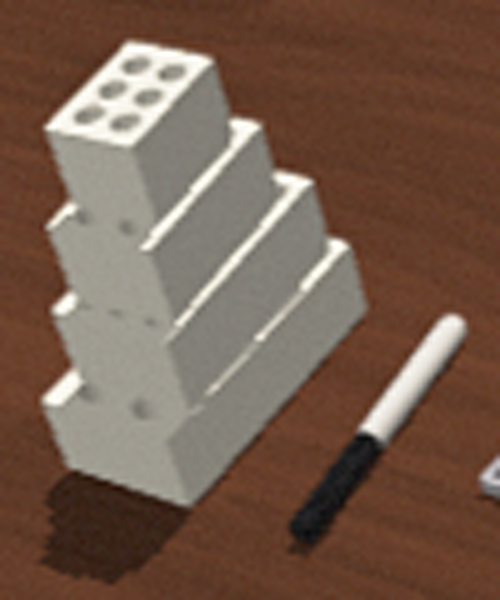

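```bash
cat > h.py <<'E'
import numpy as np, cv2
from scipy.spatial.transform import Rotation as R
from scipy.optimize import least_squares
from station import get_obs, grab_frame
def cam(f):
    F=240/np.tan(np.radians(f['fov_y']/2)); return F,f['cx'],f['cy'],np.array(f['position']),R.from_quat(f['orientation'])
def proj(f,P):
    F,cx,cy,p,r=cam(f); c=r.inv().apply(np.atleast_2d(P)-p); return np.c_[cx+F*c[:,0]/c[:,2],cy+F*c[:,1]/c[:,2]]
def ray(f,uv,z):
    F,cx,cy,p,r=cam(f); d=r.apply(np.c_[(np.array(uv)-[cx,cy])/F,np.ones(len(uv))]); return p+d*((z-p[2])/d[:,2])[:,None]
def rect(x,y,a,L,W,z):
    c=np.array([[L,W],[L,-W],[-L,-W],[-L,W]])/2; s,k=np.sin(a),np.cos(a)
    return np.c_[c@np.array([[k,s],[-s,k]])+[x,y],np.full(4,z)]
# corner order: far-left, far-right, near-right, near-left in top view
def fit(f,uv,idx,L,W,z):
    uv=np.array(uv,float)
    g=ray(f,uv,z).mean(0)
    o=least_squares(lambda p:(proj(f,rect(*p,L,W,z))[idx]-uv).ravel(),[g[0],g[1],0])
    return o.x,np.sqrt(np.mean(o.fun**2))
D={'xl':(.130,.062),'l':(.106,.054),'m':(.082,.046),'s':(.058,.038)}
E
cat > m1.py <<'E'
from h import *
import json
f=grab_frame('top'); g=grab_frame('scene')
def U(l,ox,oy,sx,sy): return [((u+.5)/sx-.5+ox,(v+.5)/sy-.5+oy) for u,v in l]
T={'m':U([(124,170),(301,183),(274,405),(92,390)],140,180,6,5),
'l':U([(532,144),(730,160),(692,431),(494,412)],140,180,6,5),
'xl':U([(232,70),(450,80),(430,465),(209,453)],260,180,6,6),
's':U([(57,222),(216,241),(196,450),(36,431)],370,180,6,6)}
K={'s':([(638,152),(748,145),(765,308),(655,322)],[0,1,2,3],.16),
'm':([(585,130),(729,352),(603,362)],[0,2,3],.12),
'l':([(540,127),(711,127),(696,405)],[0,1,2],.08),
'xl':([(660,103),(665,436),(505,435)],[1,2,3],.04)}
out={}
A=f['img'][:,:,::-1].copy();B=g['img'][:,:,::-1].copy()
A=cv2.resize(A[170:290,140:510],None,fx=2,fy=2);S=4
A=cv2.resize(f['img'][:,:,::-1],None,fx=S,fy=S);B=cv2.resize(B,None,fx=S,fy=S)
def draw(P):
    for f_,I in((f,A),(g,B)): cv2.polylines(I,[np.round((proj(f_,P)+.5)*S-.5).astype(int)],True,(0,0,255),1)
for k in T:
    L,W=D[k]; p,e=fit(f,T[k],[0,1,2,3],L+.026,W+.026,.008); print('tray',k,p.round(4),e); out['t'+k]=list(p); draw(rect(*p,L+.026,W+.026,.008))
for k in K:
    L,W=D[k]; p,e=fit(f,U(K[k][0],370,180,6,6),K[k][1],L,W,K[k][2]); print('rack',k,p.round(4),e); out['r'+k]=list(p); draw(rect(*p,L,W,K[k][2]))
for n,uv in(('a',(115,372)),('b',(578,397))): print('drop',ray(f,U([uv],260,180,6,6),.025).round(3))
json.dump(out,open('m.json','w'))
cv2.imwrite('pics/ovA.png',A[180*S:280*S,300*S:500*S]);cv2.imwrite('pics/ovB.png',B[180*S:300*S,100*S:300*S]);cv2.imwrite('pics/ovC.png',B[240*S:390*S,240*S:440*S])
o=get_obs(); print(R.from_quat(o['eef_rot']).as_matrix().round(3),o['time'])
E
python3 m1.py
```

```text
tray m [ 0.5146  0.3503 -0.0843] 0.30647328175135596
tray l [ 0.5153  0.1815 -0.1012] 0.24209612243138837
tray xl [ 0.5475  0.0032 -0.0516] 0.359754377161373
tray s [ 0.5194 -0.1823 -0.1113] 0.3266152830789026
rack s [ 0.5418 -0.3571  0.08  ] 0.2930782740405428
rack m [ 0.5431 -0.3566  0.0505] 0.4268876467353564
rack l [ 0.54   -0.3594 -0.0245] 1.4151797588982589
rack xl [ 0.5432 -0.3573 -0.0098] 0.38302561755098863
drop [[0.502 0.089 0.025]]
drop [[ 0.493 -0.096  0.025]]
[[ 0.975 -0.     0.222]
 [-0.222 -0.001  0.975]
 [ 0.    -1.    -0.001]] 0.25
```

View pics/ovA.png

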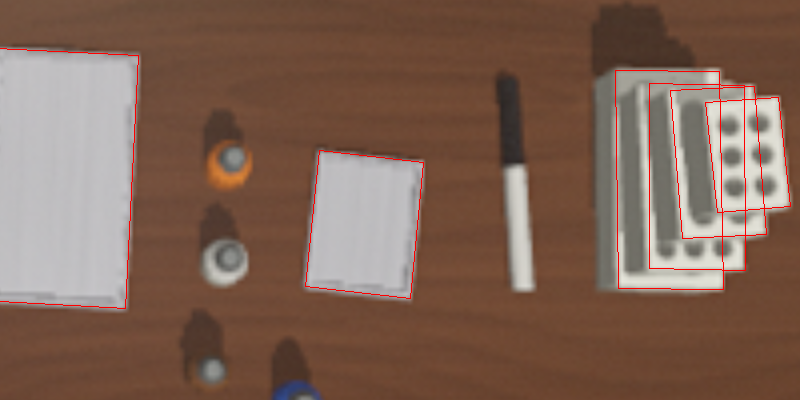

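View pics/ovB.png

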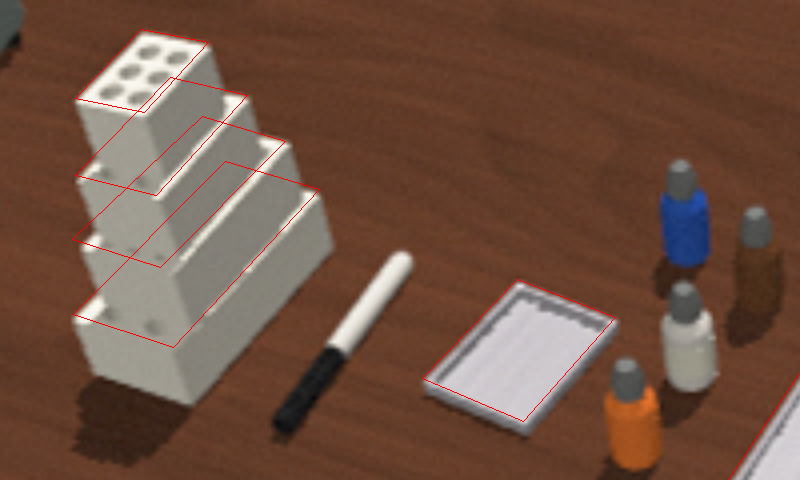

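View pics/ovC.png

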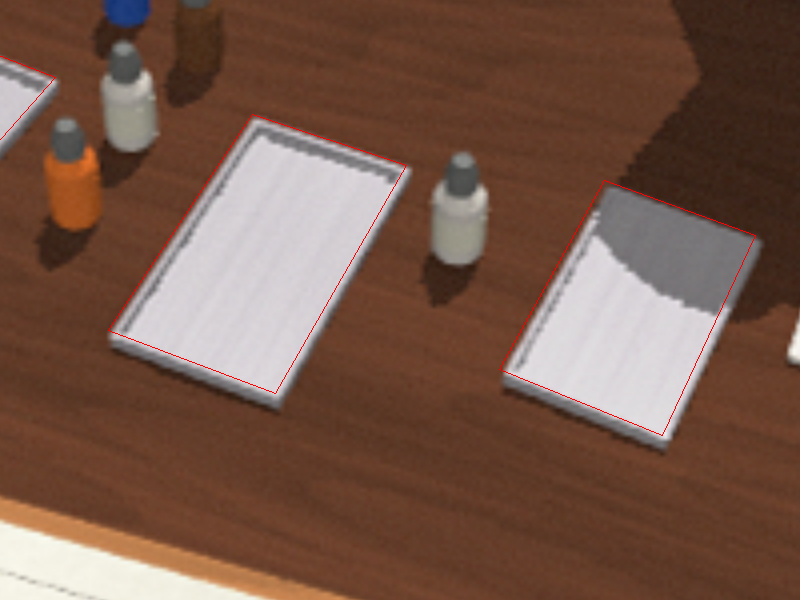

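```bash
cat > p.py <<'E'
import sys
from h import *
def st():
    o=get_obs(); M=R.from_quat(o['eef_rot']).as_matrix(); return o,np.array(o['ee_pos']),M,np.arctan2(M[1,0],M[0,0])
def to(x,y,zg,a,p=None,a0=None):
    "grasp point target; returns turn then tool shift in turned frame (cm)"
    o,P,M,A=st(); P=P if p is None else p; A=A if a0 is None else a0
    d=np.array([x,y,zg+.06])-P; c,s=np.cos(a),np.sin(a)
    return round(A-a,3),(100*np.array([c*d[0]+s*d[1],-d[2],-s*d[0]+c*d[1]])).round(2)
if __name__=='__main__':
    o,P,M,A=st(); print('t',o['time'],'tcp',P.round(4),'yaw',A.round(3),'w',o['gripper_width'],'F',o['ft_force'].round(2),'j',o['joints'].round(2))
    v=list(map(float,sys.argv[1:]))
    for i in range(0,len(v),4):
        print('turn, shift cm',to(*v[i:i+4]))
E
python3 p.py .45 .2 .24 .08
```

```text
t 0.25 tcp [0.1276 0.5605 0.2919] yaw -0.224 w 1.0011758347956188 F [0.94 0.4  0.89] j [ 1.33  0.32  1.57 -0.    1.26 -0.02]
turn, shift cm (np.float64(-0.304), array([ 29.26,  -0.81, -38.51]))
```

```bash
python3 -m jog '[{"delta_pos":[0,0,0],"turn":-0.1,"fingers":0},{"delta_pos":[0,0,0],"turn":-0.1,"fingers":0},{"delta_pos":[0,0,0],"turn":-0.104,"fingers":0},{"delta_pos":[2.5,0,-3.3],"turn":0,"fingers":0},{"delta_pos":[2.5,0,-3.3],"turn":0,"fingers":0},{"delta_pos":[2.5,0,-3.3],"turn":0,"fingers":0},{"delta_pos":[2.5,0,-3.3],"turn":0,"fingers":0},{"delta_pos":[2.5,0,-3.3],"turn":0,"fingers":0},{"delta_pos":[2.5,0,-3.3],"turn":0,"fingers":0},{"delta_pos":[2.5,0,-3.3],"turn":0,"fingers":0},{"delta_pos":[2.5,0,-3.3],"turn":0,"fingers":0},{"delta_pos":[2.5,0,-3.3],"turn":0,"fingers":0}]' 10; python3 p.py .5418 -.3571 .23 .08
```

```text
time: 1.45
ee_pos: [0.3765, 0.2812, 0.2924]
eef_rot: [-0.706, -0.028, 0.028, 0.707]
ft_force: [-0.1, 0.6, 0.4]
gripper_width: 0.999
t 1.45 tcp [0.3765 0.2812 0.2924] yaw 0.08 w 0.9991048499794632 F [-0.09  0.55  0.44] j [ 0.62  0.15  1.79  0.    1.2  -1.03]
turn, shift cm (np.float64(0.0), array([ 11.38,   0.24, -64.95]))
```

```bash
python3 -m jog '[{"delta_pos":[1,0,-4],"turn":0,"fingers":0},{"delta_pos":[1,0,-4],"turn":0,"fingers":0},{"delta_pos":[1,0,-4],"turn":0,"fingers":0},{"delta_pos":[1,0,-4],"turn":0,"fingers":0},{"delta_pos":[1,0,-4],"turn":0,"fingers":0},{"delta_pos":[1,0,-4],"turn":0,"fingers":0},{"delta_pos":[1,0,-4],"turn":0,"fingers":0},{"delta_pos":[1,0,-4],"turn":0,"fingers":0},{"delta_pos":[1,0,-4],"turn":0,"fingers":0},{"delta_pos":[1,0,-4],"turn":0,"fingers":0},{"delta_pos":[0,0,-4],"turn":0,"fingers":0}]' 10; python3 p.py .5418 -.3571 .23 .08
```

```text
time: 2.55
ee_pos: [0.5115, -0.1497, 0.2921]
eef_rot: [-0.706, -0.029, 0.028, 0.707]
ft_force: [0.9, 0.4, -0.8]
gripper_width: 1.0
t 2.55 tcp [ 0.5115 -0.1497  0.2921] yaw 0.08 w 0.9995124938629051 F [ 0.86  0.41 -0.76] j [-0.31  0.25  1.66  0.    1.23 -1.96]
turn, shift cm (np.float64(0.0), array([  1.36,   0.21, -20.91]))
```

```bash
python3 -m jog '[{"delta_pos":[0,0,-4],"turn":0,"fingers":0},{"delta_pos":[0,0,-4],"turn":0,"fingers":0},{"delta_pos":[0,0,-4],"turn":0,"fingers":0},{"delta_pos":[0,0,-4],"turn":0,"fingers":0},{"delta_pos":[0,0,0],"turn":0,"fingers":0},{"delta_pos":[0,0,0],"turn":0,"fingers":0}]' 10; python3 p.py .5418 -.3571 .23 .08;python3 - <<'E'
from h import *
f=grab_frame('wrist'); cv2.imwrite('pics/w1.png',f['img'][:,:,::-1])
E
```

```text
time: 3.15
ee_pos: [0.5231, -0.3078, 0.2916]
eef_rot: [-0.706, -0.027, 0.028, 0.707]
ft_force: [0.7, 0.0, -0.4]
gripper_width: 1.004
t 3.15 tcp [ 0.5231 -0.3078  0.2916] yaw 0.078 w 1.0041125260787462 F [ 0.69  0.01 -0.4 ] j [-0.55  0.37  1.49  0.    1.28 -2.2 ]
turn, shift cm (np.float64(-0.002), array([ 1.47,  0.16, -5.06]))
```

View pics/w1.png

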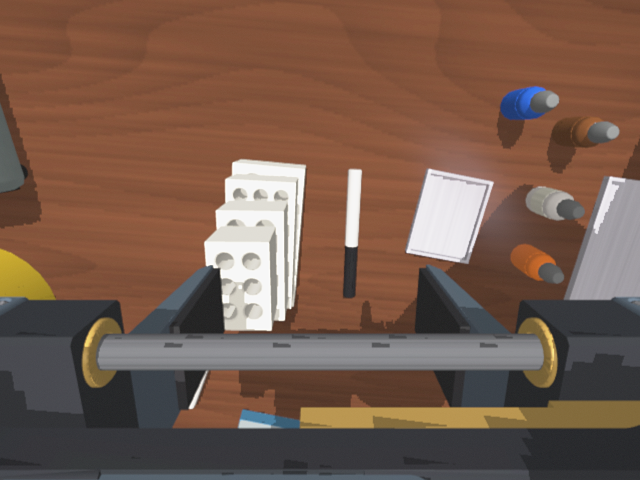

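```bash
python3 -m jog '[{"delta_pos":[0.7,0,-2.5],"turn":0,"fingers":0},{"delta_pos":[0.77,0,-2.56],"turn":0,"fingers":0},{"delta_pos":[0,0,0],"turn":0,"fingers":0},{"delta_pos":[0,0,0],"turn":0,"fingers":0}]' 10; python3 p.py .5418 -.3571 .147 .08;python3 - <<'E'
from h import *
f=grab_frame('wrist'); cv2.imwrite('pics/w2.png',f['img'][:,:,::-1])
E
```

```text
time: 3.6
ee_pos: [0.5422, -0.3553, 0.292]
eef_rot: [-0.706, -0.028, 0.029, 0.707]
ft_force: [0.2, -0.1, -0.1]
gripper_width: 1.0
t 3.6 tcp [ 0.5422 -0.3553  0.292 ] yaw 0.081 w 1.0002891393299576 F [ 0.2  -0.08 -0.11] j [-0.6   0.44  1.38  0.    1.32 -2.25]
turn, shift cm (np.float64(0.001), array([-0.05,  8.5 , -0.17]))
```

View pics/w2.png

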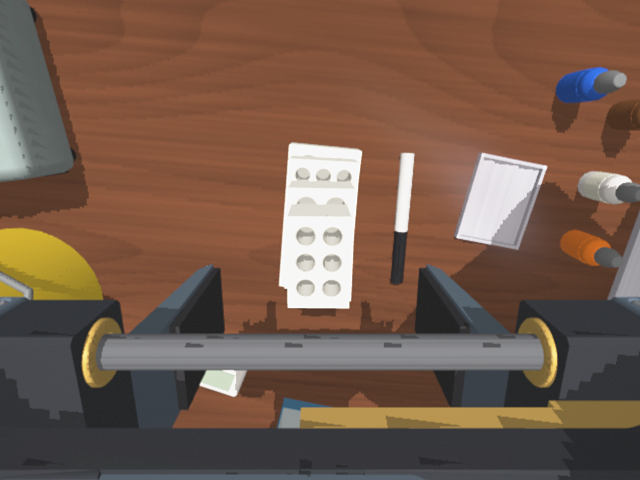

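```bash
python3 -m jog '[{"delta_pos":[0,3,0],"turn":0,"fingers":0.2},{"delta_pos":[0,3,-0.1],"turn":0,"fingers":0.3},{"delta_pos":[0,2.5,0],"turn":0,"fingers":0.3},{"delta_pos":[0,0,0],"turn":0,"fingers":0.4},{"delta_pos":[0,0,0],"turn":0,"fingers":0.5},{"delta_pos":[0,0,0],"turn":0,"fingers":0.6},{"delta_pos":[0,0,0],"turn":0,"fingers":0.8},{"delta_pos":[0,0,0],"turn":0,"fingers":0.9},{"delta_pos":[0,0,0],"turn":0,"fingers":0.9},{"delta_pos":[0,0,0],"turn":0,"fingers":0.9}]' 10; python3 p.py .5418 -.3571 .147 .08
```

```text
time: 4.65
ee_pos: [0.5429, -0.3578, 0.2091]
eef_rot: [0.707, 0.029, -0.027, -0.706]
ft_force: [-0.8, 1.3, 6.1]
gripper_width: 0.417
t 4.65 tcp [ 0.5429 -0.3578  0.2091] yaw 0.08 w 0.4171561054297719 F [-0.77  1.32  6.1 ] j [-0.6   0.49  1.5   0.    1.14 -2.25]
turn, shift cm (np.float64(0.0), array([-0.1 ,  0.21,  0.08]))
```

```bash
python3 -m jog '[{"delta_pos":[0,-1,0],"turn":0,"fingers":0.9},{"delta_pos":[0,-3,0],"turn":0,"fingers":0.9},{"delta_pos":[0,-3,0],"turn":0,"fingers":0.9},{"delta_pos":[0,-1,0],"turn":0.1,"fingers":0.9},{"delta_pos":[0,0,0],"turn":0.091,"fingers":0.9},{"delta_pos":[0,0,0],"turn":0,"fingers":0.9},{"delta_pos":[0,0,0],"turn":0,"fingers":0.9}]' 10; python3 p.py .5194 -.1823 .10 -.111
python3 - <<'E'
from h import *
f=grab_frame('wrist'); cv2.imwrite('pics/w3.png',f['img'][:,:,::-1])
E
```

```text
time: 5.35
ee_pos: [0.542, -0.3577, 0.2871]
eef_rot: [-0.706, 0.039, -0.038, 0.706]
ft_force: [0.6, -1.1, -0.3]
gripper_width: 0.416
t 5.35 tcp [ 0.542  -0.3577  0.2871] yaw -0.109 w 0.41559800784611917 F [ 0.59 -1.14 -0.26] j [-0.6   0.44  1.39 -0.    1.31 -2.06]
turn, shift cm (np.float64(0.002), array([-4.19, 12.71, 17.18]))
```

View pics/w3.png

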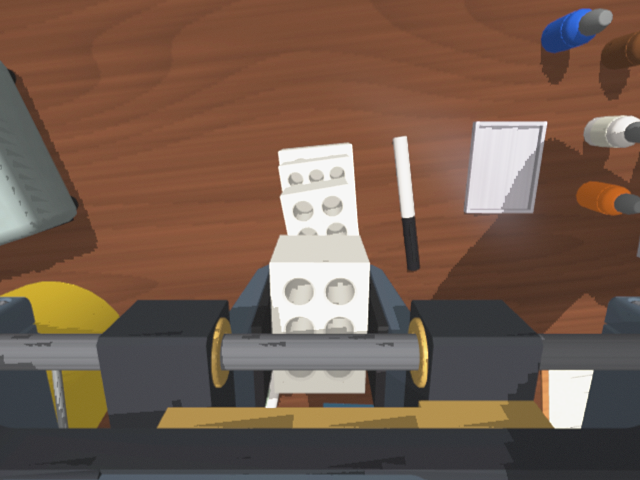

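```bash
cat > off.py <<'E'
import sys
from h import *
from p import st
# usage: off.py dz(height of rack top over grasp point) u v u v ... top-face points -> in tool frame (x,z) mm
f=grab_frame('wrist'); o,P,M,A=st(); dz=float(sys.argv[1]); uv=np.array(list(map(float,sys.argv[2:]))).reshape(-1,2)
g=ray(f,uv,P[2]-.06+dz); print(((g-P)@M*1000).round(1)[:,[0,2]])
E
python3 off.py .011 271 275 368 275 271 392 365 392
```

```text
[[-24.7 -18.8]
 [-24.7  18.6]
 [ 28.1 -20.6]
 [ 28.1  19.1]]
```

```bash
python3 -m jog '[{"delta_pos":[-0.4,0,1.5],"turn":0,"fingers":0.9},{"delta_pos":[-0.8,0,3.14],"turn":0,"fingers":0.9},{"delta_pos":[-0.8,0,3.14],"turn":0,"fingers":0.9},{"delta_pos":[-0.8,1.5,3.14],"turn":0,"fingers":0.9},{"delta_pos":[-0.8,3,3.14],"turn":0,"fingers":0.9},{"delta_pos":[-0.8,3,3.14],"turn":0,"fingers":0.9},{"delta_pos":[0,3,0],"turn":0,"fingers":0.9},{"delta_pos":[0,2.2,0],"turn":0,"fingers":0.9},{"delta_pos":[0,0,0],"turn":0,"fingers":0.9},{"delta_pos":[0,0,0],"turn":0,"fingers":0.9},{"delta_pos":[0,0,0],"turn":0,"fingers":0.9}]' 10; python3 p.py .5194 -.1823 .033 -.111
python3 - <<'E'
from h import *
f=grab_frame('wrist'); cv2.imwrite('pics/w4.png',f['img'][:,:,::-1])
f=grab_frame('scene'); cv2.imwrite('pics/s4.png',cv2.resize(f['img'][180:300,180:340,::-1],None,fx=5,fy=5))
E
```

```text
time: 6.55
ee_pos: [0.5183, -0.182, 0.1617]
eef_rot: [0.706, -0.038, 0.04, -0.706]
ft_force: [0.2, 0.2, 1.3]
gripper_width: 0.417
t 6.55 tcp [ 0.5183 -0.182   0.1617] yaw -0.111 w 0.4170906340637453 F [0.21 0.21 1.3 ] j [-0.36  0.39  1.81  0.    0.93 -1.82]
turn, shift cm (np.float64(0.0), array([ 0.12,  6.87, -0.01]))
```

View pics/w4.png

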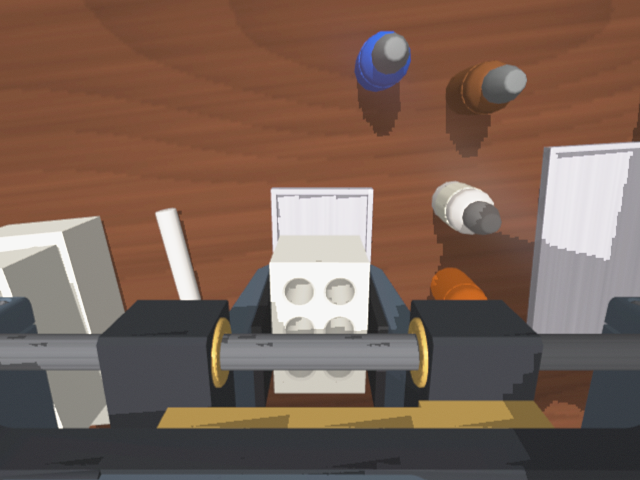

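View pics/s4.png

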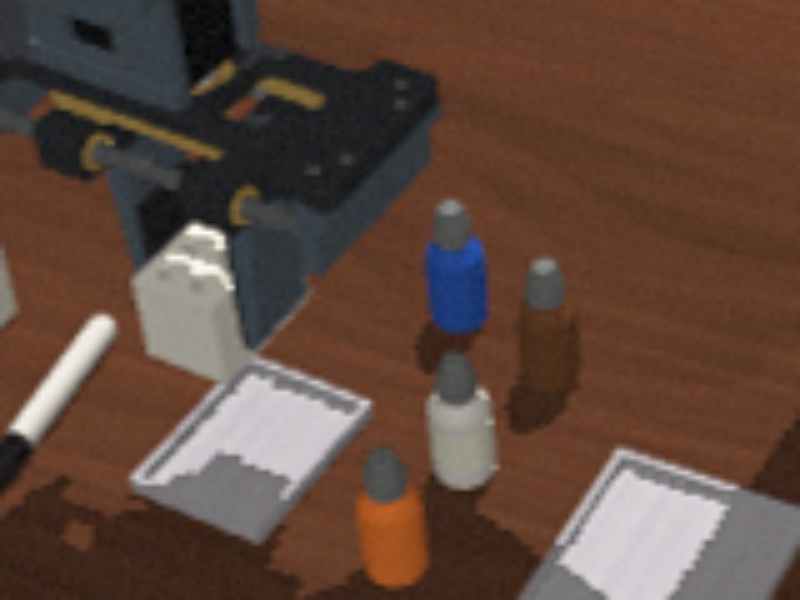

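```bash
python3 -m jog '[{"delta_pos":[0,2,0],"turn":0,"fingers":0.9},{"delta_pos":[0,2,0],"turn":0,"fingers":0.9},{"delta_pos":[0,1.5,0],"turn":0,"fingers":0.9},{"delta_pos":[0,0.8,0],"turn":0,"fingers":0.9},{"delta_pos":[0,0.4,0],"turn":0,"fingers":0.9},{"delta_pos":[0,0,0],"turn":0,"fingers":0.9},{"delta_pos":[0,0,0],"turn":0,"fingers":0.9}]' 10; python3 p.py .5194 -.1823 .033 -.111
python3 - <<'E'
from h import *
f=grab_frame('scene'); cv2.imwrite('pics/s5.png',cv2.resize(f['img'][180:300,180:340,::-1],None,fx=5,fy=5))
f=grab_frame('wrist'); cv2.imwrite('pics/w5.png',f['img'][:,:,::-1])
E
```

```text
time: 7.35
ee_pos: [0.518, -0.1821, 0.094]
eef_rot: [0.706, -0.039, 0.04, -0.706]
ft_force: [-0.2, -0.2, 0.2]
gripper_width: 0.419
t 7.35 tcp [ 0.518  -0.1821  0.094 ] yaw -0.111 w 0.4186684018865099 F [-0.2  -0.17  0.21] j [-0.36  0.48  1.88  0.    0.78 -1.82]
turn, shift cm (np.float64(0.0), array([ 0.14,  0.1 , -0.01]))
```

View pics/s5.png

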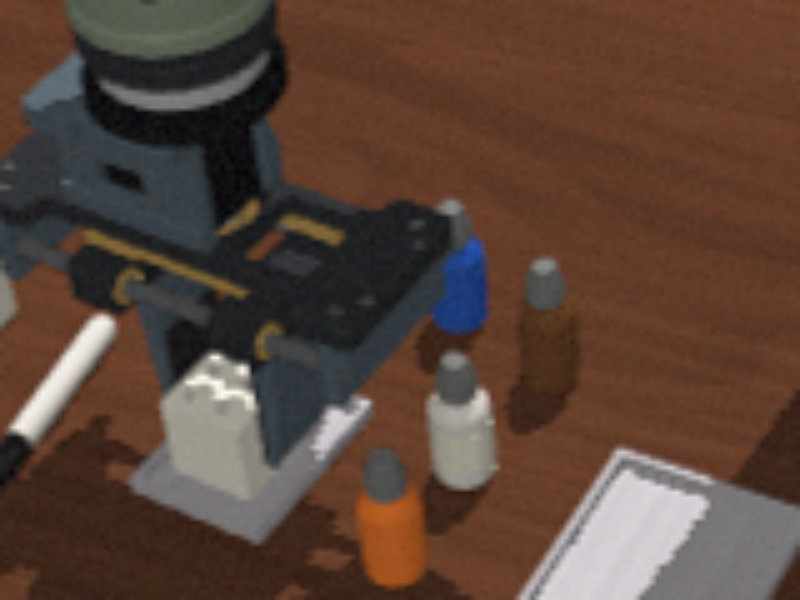

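View pics/w5.png

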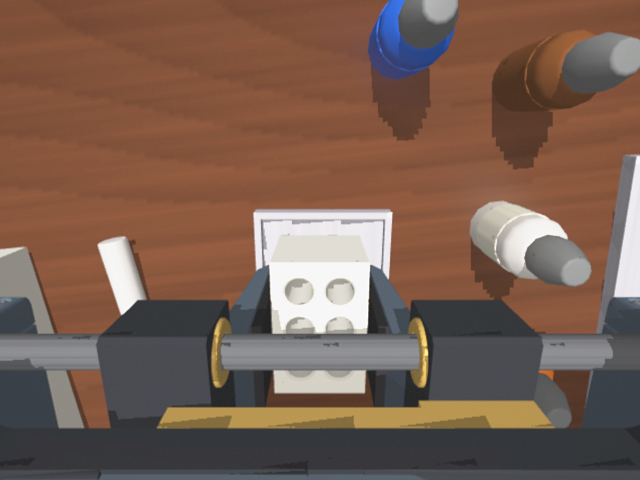

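```bash
python3 -m jog '[{"delta_pos":[0,0.2,0],"turn":0,"fingers":0.9},{"delta_pos":[0,0.1,0],"turn":0,"fingers":0.9},{"delta_pos":[0,0,0],"turn":0,"fingers":0.5},{"delta_pos":[0,0,0],"turn":0,"fingers":0.4},{"delta_pos":[0,0,0],"turn":0,"fingers":0.4},{"delta_pos":[0,0,0],"turn":0,"fingers":0.4}]' 10; python3 p.py .5194 -.1823 .033 -.111
python3 - <<'E'
from h import *
f=grab_frame('scene'); cv2.imwrite('pics/s6.png',cv2.resize(f['img'][180:300,180:340,::-1],None,fx=5,fy=5))
E
```

```text
time: 8.05
ee_pos: [0.5175, -0.1818, 0.0901]
eef_rot: [-0.706, 0.039, -0.039, 0.706]
ft_force: [0.3, 0.5, 0.2]
gripper_width: 0.599
t 8.05 tcp [ 0.5175 -0.1818  0.0901] yaw -0.111 w 0.5987804148873399 F [0.27 0.54 0.18] j [-0.36  0.48  1.89  0.    0.77 -1.82]
turn, shift cm (np.float64(0.0), array([ 0.2 , -0.29, -0.03]))
```

View pics/s6.png

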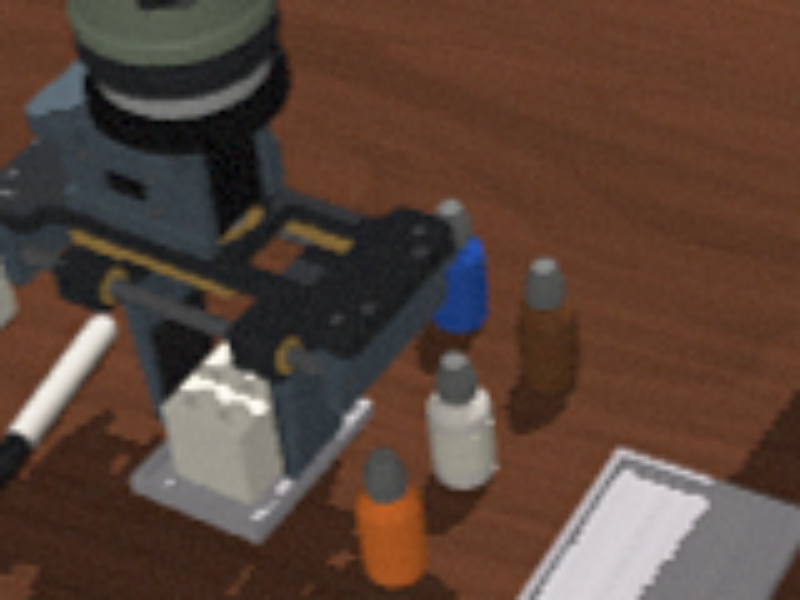

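```bash
python3 -m jog '[{"delta_pos":[0,-2,0],"turn":0,"fingers":0.4},{"delta_pos":[0,-4,0],"turn":0,"fingers":0.4},{"delta_pos":[0,-4,0],"turn":0,"fingers":0.3},{"delta_pos":[0,-4,0],"turn":0,"fingers":0.2},{"delta_pos":[0,-2,0],"turn":0,"fingers":0.2},{"delta_pos":[0,0,0],"turn":0,"fingers":0.2},{"delta_pos":[0,0,0],"turn":0,"fingers":0.2}]' 10
python3 - <<'E'
from h import *
f=grab_frame('scene'); cv2.imwrite('pics/s7.png',cv2.resize(f['img'][180:300,100:260,::-1],None,fx=5,fy=5,interpolation=cv2.INTER_CUBIC))
f=grab_frame('top'); cv2.imwrite('pics/t7.png',cv2.resize(f['img'][180:280,370:500,::-1],None,fx=6,fy=6,interpolation=cv2.INTER_CUBIC))
E
```

```text
time: 8.8
ee_pos: [0.5171, -0.1817, 0.2496]
eef_rot: [-0.706, 0.039, -0.039, 0.706]
ft_force: [0.5, -0.2, -0.1]
gripper_width: 0.799
```

View pics/s7.png

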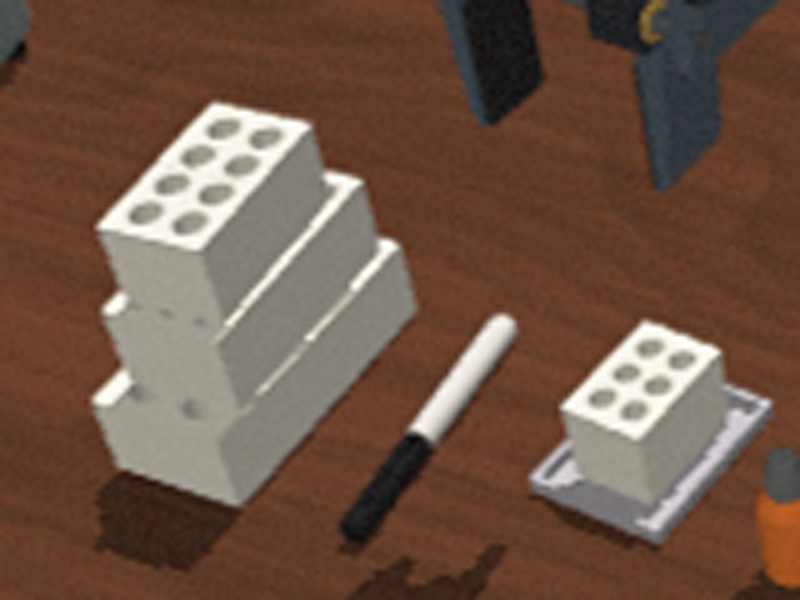

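View pics/t7.png

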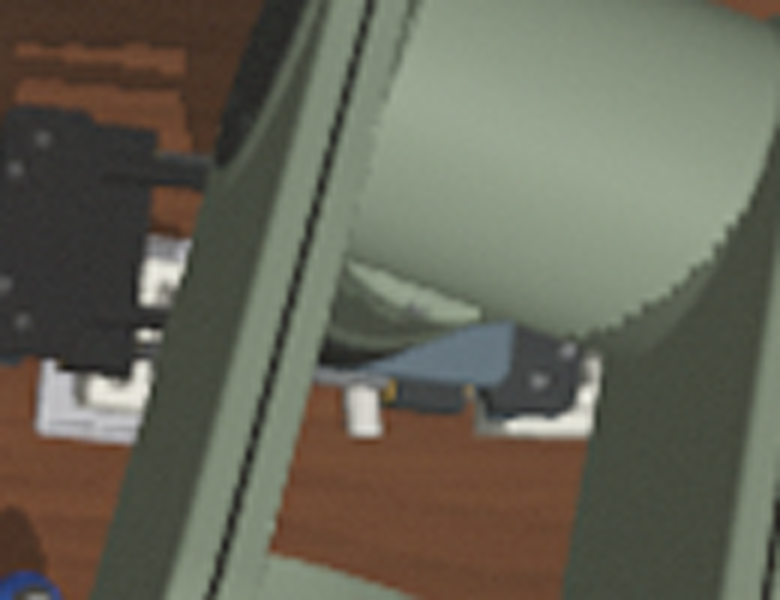

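```bash
python3 - <<'E'
from h import *
g=grab_frame('scene')
U=lambda l:[((u+.5)/5-.5+100,(v+.5)/5-.5+180) for u,v in l]
print(fit(g,U([(201,250),(97,227),(213,102),(313,123)]),[0,1,2,3],*D['m'],.12))
print(fit(g,U([(218,340),(103,313),(362,180)]),[0,1,3],*D['l'],.08))
print(fit(g,U([(219,429),(93,400),(398,242)]),[0,1,3],*D['xl'],.04))
print('S placed',fit(g,U([(638,437),(563,408),(646,321),(722,352)]),[0,1,2,3],*D['s'],.042))
print('S tray',fit(g,U([(661,532),(531,479),(770,397)]),[0,1,3],.084,.064,.008))
E
python3 p.py .544 -.3567 .18 .052
```

```text
(array([ 0.5457227 , -0.35293797,  0.06690558]), np.float64(0.18620527371765602))
(array([ 0.54275408, -0.35303116,  0.03776673]), np.float64(0.21927945785259217))
(array([ 0.54436541, -0.35627754,  0.00291458]), np.float64(0.7335131815515678))
S placed (array([ 0.51952451, -0.18032081, -0.11900452]), np.float64(0.20418065560636586))
S tray (array([ 0.52095701, -0.18000403, -0.0790009 ]), np.float64(0.19290850811249904))
t 8.95 tcp [ 0.5168 -0.1816  0.2483] yaw -0.111 w 0.7990951839154604 F [-0.73 -0.45  0.07] j [-0.36  0.31  1.69  0.    1.14 -1.82]
turn, shift cm (np.float64(-0.163), array([  1.81,   0.83, -17.63]))
```

```bash
python3 -m jog '[{"delta_pos":[0,0,0],"turn":-0.1,"fingers":0.1},{"delta_pos":[0,0,0],"turn":-0.07,"fingers":0},{"delta_pos":[0.4,0,-3],"turn":0,"fingers":0},{"delta_pos":[0.4,0,-4],"turn":0,"fingers":0},{"delta_pos":[0.4,0,-4],"turn":0,"fingers":0},{"delta_pos":[0.5,0,-4],"turn":0,"fingers":0},{"delta_pos":[0,0,-2.5],"turn":0,"fingers":0},{"delta_pos":[0,0,0],"turn":0,"fingers":0},{"delta_pos":[0,0,0],"turn":0,"fingers":0},{"delta_pos":[0,0,0],"turn":0,"fingers":0}]' 10; python3 p.py .5445 -.3555 .109 .06
python3 - <<'E'
from h import *
f=grab_frame('wrist'); cv2.imwrite('pics/w8.png',f['img'][:,:,::-1])
E
```

```text
time: 9.95
ee_pos: [0.5446, -0.3544, 0.2493]
eef_rot: [-0.706, -0.021, 0.022, 0.707]
ft_force: [0.7, -0.3, -0.1]
gripper_width: 1.003
t 9.95 tcp [ 0.5446 -0.3544  0.2493] yaw 0.06 w 1.002899124059037 F [ 0.7  -0.26 -0.07] j [-0.59  0.47  1.45  0.    1.23 -2.23]
turn, shift cm (np.float64(-0.0), array([-0.01,  8.03, -0.11]))
```

View pics/w8.png

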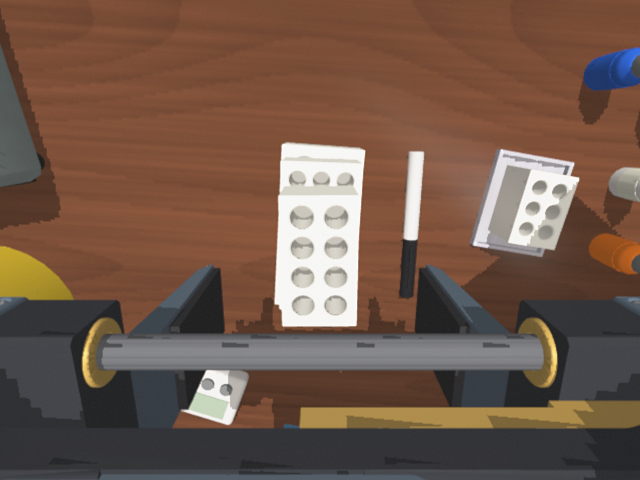

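```bash
python3 off.py -.069 279 193 357 192 357 325 282 325; python3 -m jog '[{"delta_pos":[0,3,-0.1],"turn":0,"fingers":0.1},{"delta_pos":[0,3,0],"turn":0,"fingers":0.2},{"delta_pos":[0,1.9,0],"turn":0,"fingers":0.3},{"delta_pos":[0,0,0],"turn":0,"fingers":0.3},{"delta_pos":[0,0,0],"turn":0,"fingers":0.4},{"delta_pos":[0,0,0],"turn":0,"fingers":0.5},{"delta_pos":[0,0,0],"turn":0,"fingers":0.7},{"delta_pos":[0,0,0],"turn":0,"fingers":0.8},{"delta_pos":[0,0,0],"turn":0,"fingers":0.8},{"delta_pos":[0,0,0],"turn":0,"fingers":0.8}]' 10; python3 p.py .5445 -.3555 .109 .06
```

```text
[[-43.6 -22.7]
 [-44.1  21.5]
 [ 39.3  23.6]
 [ 39.3 -23.2]]
time: 11.05
ee_pos: [0.5456, -0.3568, 0.173]
eef_rot: [0.707, 0.022, -0.02, -0.706]
ft_force: [-0.1, 1.2, 6.1]
gripper_width: 0.505
t 11.05 tcp [ 0.5456 -0.3568  0.173 ] yaw 0.059 w 0.5052904627220692 F [-0.07  1.24  6.06] j [-0.6   0.53  1.54  0.    1.07 -2.23]
turn, shift cm (np.float64(-0.001), array([-0.1 ,  0.4 ,  0.13]))
```

```bash
python3 -m jog '[{"delta_pos":[0,-1,0],"turn":0,"fingers":0.8},{"delta_pos":[0,-3,0],"turn":0,"fingers":0.8},{"delta_pos":[0,-3,0],"turn":0,"fingers":0.8},{"delta_pos":[0,-1,0],"turn":0.07,"fingers":0.8},{"delta_pos":[0,0,0],"turn":0.074,"fingers":0.8},{"delta_pos":[0,0,0],"turn":0,"fingers":0.8},{"delta_pos":[0,0,0],"turn":0,"fingers":0.8}]' 10; python3 p.py .517 .3503 .10 -.084
python3 - <<'E'
from h import *
f=grab_frame('wrist'); cv2.imwrite('pics/w9.png',f['img'][:,:,::-1])
E
```

```text
time: 11.75
ee_pos: [0.5446, -0.3565, 0.2511]
eef_rot: [-0.706, 0.03, -0.029, 0.707]
ft_force: [0.4, 0.4, -0.3]
gripper_width: 0.502
t 11.75 tcp [ 0.5446 -0.3565  0.2511] yaw -0.083 w 0.502441907712243 F [ 0.4   0.44 -0.32] j [-0.6   0.47  1.44 -0.    1.24 -2.08]
turn, shift cm (np.float64(0.001), array([-8.68,  9.11, 70.2 ]))
```

View pics/w9.png

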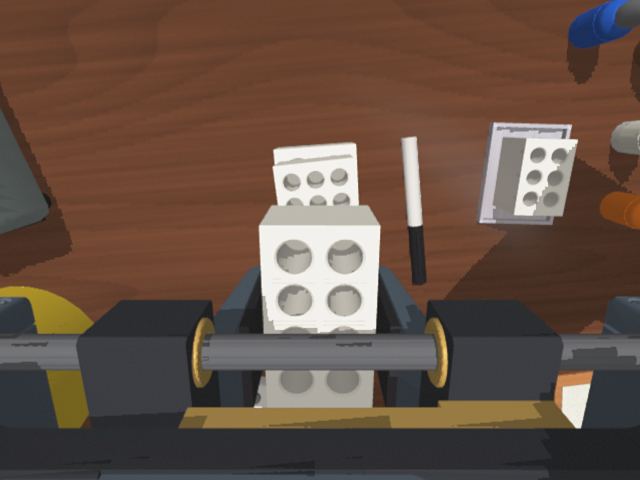

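```bash
python3 off.py .007 261 226 380 226;python3 off.py .009 261 226 380 226; python3 -m jog '[{"delta_pos":[-0.2,0,2],"turn":0,"fingers":0.8},{"delta_pos":[-0.5,0,4],"turn":0,"fingers":0.8},{"delta_pos":[-0.5,0,4],"turn":0,"fingers":0.8},{"delta_pos":[-0.5,0,4],"turn":0,"fingers":0.8},{"delta_pos":[-0.5,0,4],"turn":0,"fingers":0.8},{"delta_pos":[-0.5,0,4],"turn":0,"fingers":0.8},{"delta_pos":[-0.5,0,4],"turn":0,"fingers":0.8},{"delta_pos":[-0.5,0,4],"turn":0,"fingers":0.8},{"delta_pos":[-0.5,0,4],"turn":0,"fingers":0.8},{"delta_pos":[-0.5,0,4],"turn":0,"fingers":0.8},{"delta_pos":[-0.5,0,4],"turn":0,"fingers":0.8},{"delta_pos":[-0.5,0,4],"turn":0,"fingers":0.8}]'; python3 p.py .517 .3503 .10 -.084
```

```text
[[-43.1 -22.4]
 [-43.1  23. ]]
[[-43.7 -22.1]
 [-43.6  22.7]]
time: 13.1
ee_pos: [0.5258, 0.109, 0.2512]
eef_rot: [-0.706, 0.03, -0.029, 0.707]
ft_force: [0.4, 0.4, -0.6]
gripper_width: 0.505
t 13.1 tcp [0.5258 0.109  0.2512] yaw -0.084 w 0.5046237167277906 F [ 0.38  0.36 -0.59] j [ 0.18  0.29  1.72  0.    1.14 -1.3 ]
turn, shift cm (np.float64(0.0), array([-2.9 ,  9.12, 23.97]))
```

```bash
python3 -m jog '[{"delta_pos":[-0.5,0,4],"turn":0,"fingers":0.8},{"delta_pos":[-0.5,0,4],"turn":0,"fingers":0.8},{"delta_pos":[-0.5,0,4],"turn":0,"fingers":0.8},{"delta_pos":[-0.5,1,4],"turn":0,"fingers":0.8},{"delta_pos":[-0.5,2,4],"turn":0,"fingers":0.8},{"delta_pos":[-0.4,3,4],"turn":0,"fingers":0.8},{"delta_pos":[0,3,0],"turn":0,"fingers":0.8},{"delta_pos":[0,0,0],"turn":0,"fingers":0.8},{"delta_pos":[0,0,0],"turn":0,"fingers":0.8},{"delta_pos":[0,0,0],"turn":0,"fingers":0.8}]'; python3 p.py .517 .3503 .037 -.084;  python3 - <<'E'
from h import *
f=grab_frame('wrist'); cv2.imwrite('pics/w10.png',f['img'][:,:,::-1])
E
```

```text
time: 14.1
ee_pos: [0.5191, 0.348, 0.1633]
eef_rot: [-0.706, 0.029, -0.031, 0.707]
ft_force: [-0.0, -0.2, 0.7]
gripper_width: 0.502
t 14.1 tcp [0.5191 0.348  0.1633] yaw -0.085 w 0.5019390400973112 F [-0.04 -0.15  0.69] j [ 0.57  0.5   1.63  0.    1.02 -0.91]
turn, shift cm (np.float64(-0.001), array([-0.22,  6.63,  0.21]))
```

View pics/w10.png

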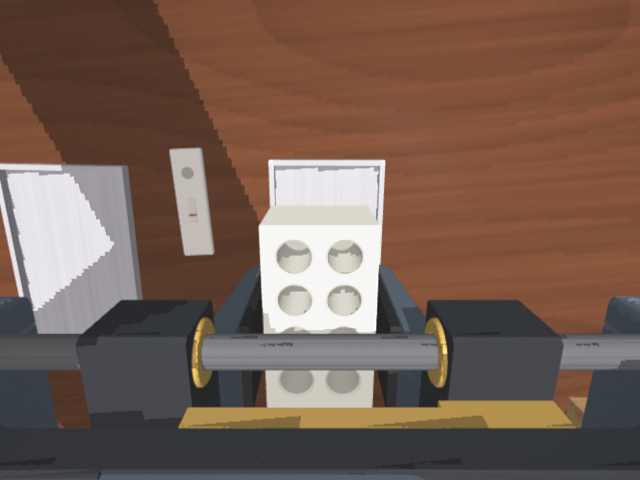

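```bash
python3 -m jog '[{"delta_pos":[-0.2,2,0.3],"turn":0,"fingers":0.8},{"delta_pos":[0,2,0],"turn":0,"fingers":0.8},{"delta_pos":[0,1.5,0],"turn":0,"fingers":0.8},{"delta_pos":[0,0.8,0],"turn":0,"fingers":0.8},{"delta_pos":[0,0.3,0],"turn":0,"fingers":0.8},{"delta_pos":[0,0.1,0],"turn":0,"fingers":0.8},{"delta_pos":[0,0,0],"turn":0,"fingers":0.8}]' ; python3 p.py .517 .3503 .037 -.084
python3 - <<'E'
from h import *
f=grab_frame('scene'); cv2.imwrite('pics/s11.png',cv2.resize(f['img'][270:390,420:580,::-1],None,fx=5,fy=5))
f=grab_frame('wrist'); cv2.imwrite('pics/w11.png',f['img'][:,:,::-1])
E
```

```text
time: 14.85
ee_pos: [0.5173, 0.3514, 0.0953]
eef_rot: [-0.706, 0.03, -0.031, 0.707]
ft_force: [0.8, 0.0, -1.4]
gripper_width: 0.502
t 14.85 tcp [0.5173 0.3514 0.0953] yaw -0.085 w 0.5024269133466126 F [ 0.76  0.02 -1.41] j [ 0.58  0.57  1.69  0.    0.88 -0.91]
turn, shift cm (np.float64(-0.001), array([-0.02, -0.17, -0.11]))
```

View pics/s11.png

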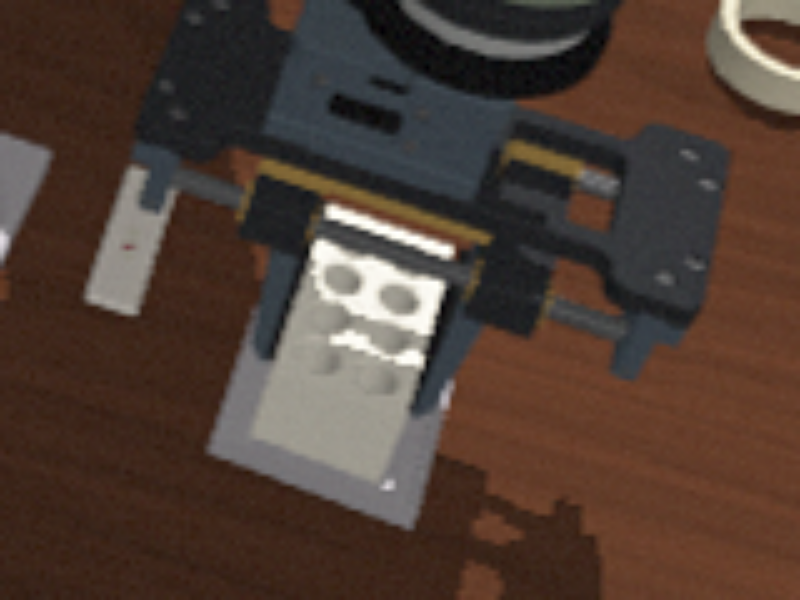

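View pics/w11.png

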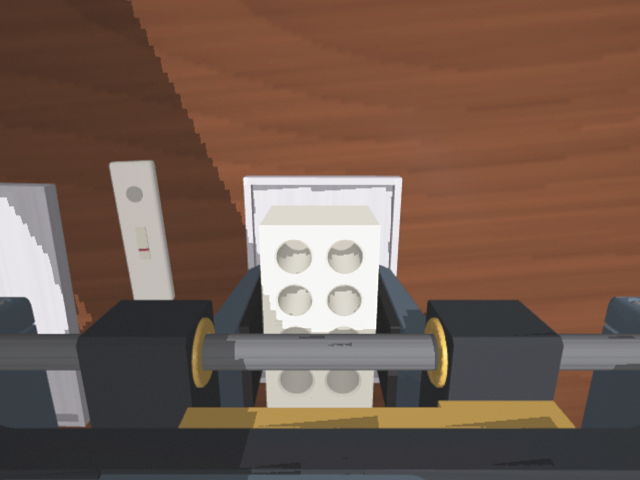

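Rack M sits within its tray rims (rack bottom edge at row 207, rim inner at row 187, evenly spaced sideways). Release and lift.

```bash
python3 -m jog '[{"delta_pos":[0,0.1,0],"turn":0,"fingers":0.4},{"delta_pos":[0,0,0],"turn":0,"fingers":0.35},{"delta_pos":[0,0,0],"turn":0,"fingers":0.35},{"delta_pos":[0,0,0],"turn":0,"fingers":0.35},{"delta_pos":[0,-2,0],"turn":0,"fingers":0.35},{"delta_pos":[0,-4,0],"turn":0,"fingers":0.35},{"delta_pos":[0,-4,0],"turn":0,"fingers":0.3},{"delta_pos":[0,-2,0],"turn":0,"fingers":0.2},{"delta_pos":[0,0,0],"turn":0,"fingers":0.1},{"delta_pos":[0,0,0],"turn":0,"fingers":0}]'
python3 - <<'E'
from h import *
f=grab_frame('scene'); cv2.imwrite('pics/s12.png',cv2.resize(f['img'][270:390,420:580,::-1],None,fx=5,fy=5))
cv2.imwrite('pics/s12b.png',cv2.resize(f['img'][180:300,100:260,::-1],None,fx=5,fy=5,interpolation=cv2.INTER_CUBIC))
f=grab_frame('top'); cv2.imwrite('pics/t12.png',cv2.resize(f['img'][180:280,370:500,::-1],None,fx=6,fy=6,interpolation=cv2.INTER_CUBIC))
E
```

```text
time: 15.95
ee_pos: [0.5165, 0.3511, 0.2131]
eef_rot: [0.706, -0.03, 0.03, -0.706]
ft_force: [-0.9, -0.1, -0.7]
gripper_width: 0.931
```

View pics/s12.png

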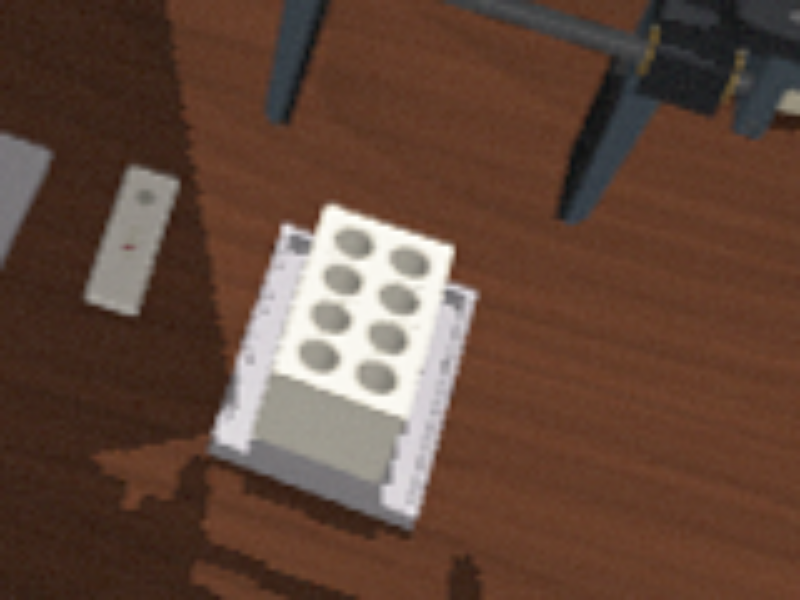

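View pics/s12b.png

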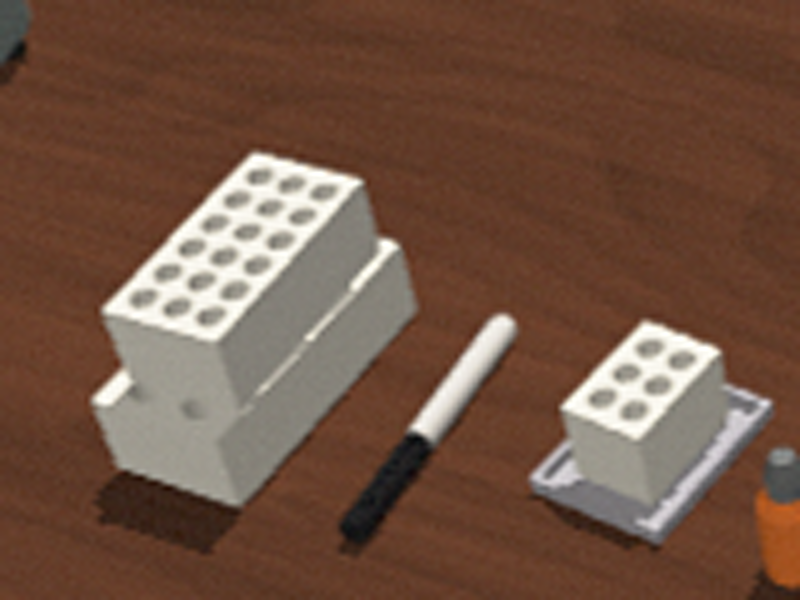

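View pics/t12.png

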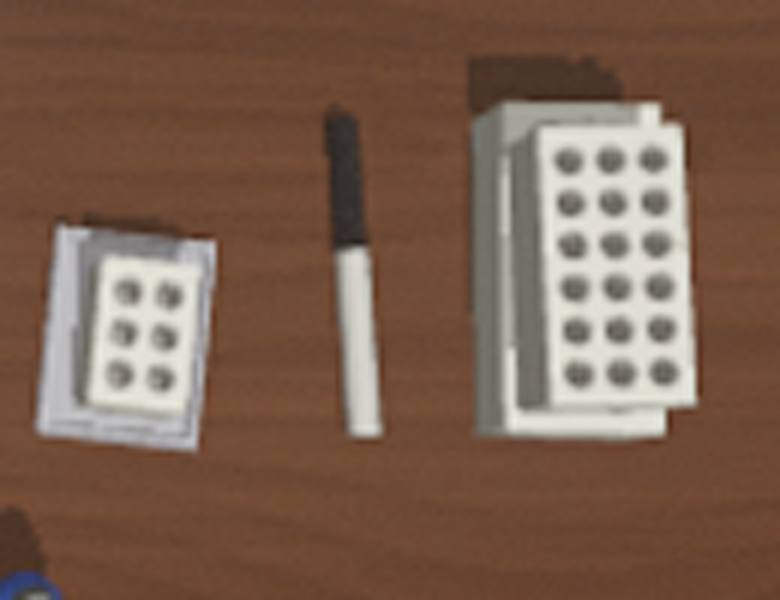

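```bash
python3 - <<'E'
from h import *
f=grab_frame('top')
U=lambda l:[((u+.5)/6-.5+370,(v+.5)/6-.5+180) for u,v in l]
print(fit(f,U([(536,124),(683,123),(697,405),(550,410)]),[0,1,2,3],*D['l'],.08))
print(fit(f,U([(97,257),(203,263),(190,413),(85,408)]),[0,1,2,3],*D['s'],.042))
E
python3 p.py .5435 -.3555 .15 .037
```

```text
(array([ 0.53989319, -0.35608395,  0.02299015]), np.float64(0.49070197028386503))
(array([ 0.51634861, -0.18329516, -0.08048795]), np.float64(0.6277772014728127))
t 16.1 tcp [0.5161 0.3508 0.2115] yaw -0.085 w 1.0002949345670642 F [-1.23  0.15  0.38] j [ 0.58  0.45  1.56  0.    1.13 -0.91]
turn, shift cm (np.float64(-0.122), array([  0.13,   0.15, -70.68]))
```

```bash
python3 -m jog '[{"delta_pos":[0,0,0],"turn":-0.06,"fingers":0},{"delta_pos":[0,0,-2],"turn":-0.057,"fingers":0},{"delta_pos":[0,0,-4],"turn":0,"fingers":0},{"delta_pos":[0,0,-4],"turn":0,"fingers":0},{"delta_pos":[0,0,-4],"turn":0,"fingers":0},{"delta_pos":[0,0,-4],"turn":0,"fingers":0},{"delta_pos":[0,0,-4],"turn":0,"fingers":0},{"delta_pos":[0,0,-4],"turn":0,"fingers":0},{"delta_pos":[0,0,-4],"turn":0,"fingers":0},{"delta_pos":[0,0,-4],"turn":0,"fingers":0},{"delta_pos":[0,0,-4],"turn":0,"fingers":0},{"delta_pos":[0,0,-4],"turn":0,"fingers":0}]'; python3 p.py .5415 -.3555 .15 .032
```

```text
time: 17.3
ee_pos: [0.5285, -0.0701, 0.212]
eef_rot: [-0.707, -0.011, 0.012, 0.707]
ft_force: [0.5, 0.1, 0.2]
gripper_width: 0.999
t 17.3 tcp [ 0.5285 -0.0701  0.212 ] yaw 0.032 w 0.9989192280424962 F [0.52 0.09 0.2 ] j [-0.15  0.32  1.78  0.    1.04 -1.76]
turn, shift cm (np.float64(0.0), array([  0.39,   0.2 , -28.57]))
```

```bash
python3 -m jog '[{"delta_pos":[0.1,0,-4],"turn":0,"fingers":0},{"delta_pos":[0.1,0,-4],"turn":0,"fingers":0},{"delta_pos":[0.1,0,-4],"turn":0,"fingers":0},{"delta_pos":[0.1,0,-4],"turn":0,"fingers":0},{"delta_pos":[0,0,-4],"turn":0,"fingers":0},{"delta_pos":[0,0,-4],"turn":0,"fingers":0},{"delta_pos":[0,0,-3],"turn":0,"fingers":0},{"delta_pos":[0,0,-1.5],"turn":0,"fingers":0},{"delta_pos":[0,0,0],"turn":0,"fingers":0},{"delta_pos":[0,0,0],"turn":0,"fingers":0},{"delta_pos":[0,0,0],"turn":0,"fingers":0}]'; python3 p.py .5415 -.3555 .07 .032
python3 - <<'E'
from h import *
f=grab_frame('wrist'); cv2.imwrite('pics/w13.png',f['img'][:,:,::-1])
E
```

```text
time: 18.4
ee_pos: [0.5423, -0.3515, 0.2131]
eef_rot: [-0.707, -0.012, 0.012, 0.707]
ft_force: [0.4, 0.4, 0.2]
gripper_width: 1.002
t 18.4 tcp [ 0.5423 -0.3515  0.2131] yaw 0.034 w 1.0022618999983668 F [0.41 0.4  0.18] j [-0.59  0.49  1.51  0.    1.15 -2.2 ]
turn, shift cm (np.float64(0.002), array([-0.1 ,  8.31, -0.39]))
```

View pics/w13.png

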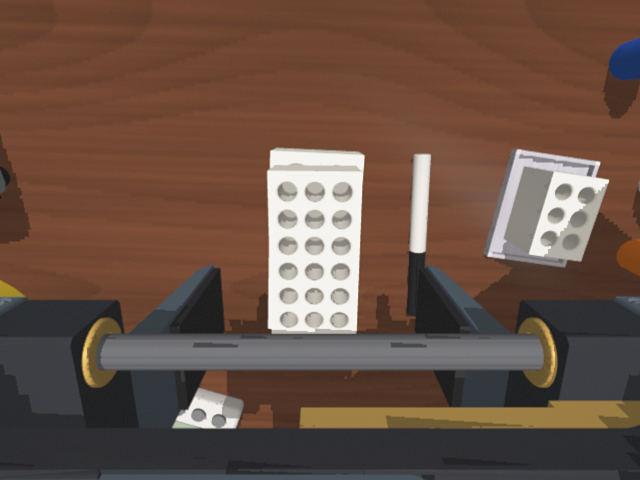

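```bash
python3 off.py -.073 268 170 361 170 356 331 269 331; python3 -m jog '[{"delta_pos":[0,2,-0.4],"turn":0,"fingers":0},{"delta_pos":[0,3,0],"turn":0,"fingers":0},{"delta_pos":[0,3.1,0],"turn":0,"fingers":0.1},{"delta_pos":[0,0,0],"turn":0,"fingers":0.2},{"delta_pos":[0,0,0],"turn":0,"fingers":0.3},{"delta_pos":[0,0,0],"turn":0,"fingers":0.4},{"delta_pos":[0,0,0],"turn":0,"fingers":0.6},{"delta_pos":[0,0,0],"turn":0,"fingers":0.7},{"delta_pos":[0,0,0],"turn":0,"fingers":0.7},{"delta_pos":[0,0,0],"turn":0,"fingers":0.7}]' 10; python3 p.py .5415 -.3555 .07 .032
```

```text
[[-56.  -28.9]
 [-55.9  23.9]
 [ 45.9  23.6]
 [ 45.8 -32. ]]
time: 19.5
ee_pos: [0.5433, -0.3575, 0.1344]
eef_rot: [0.708, 0.012, -0.01, -0.706]
ft_force: [-0.1, 1.8, 7.0]
gripper_width: 0.59
t 19.5 tcp [ 0.5433 -0.3575  0.1344] yaw 0.032 w 0.590364510430998 F [-0.11  1.83  7.02] j [-0.6   0.56  1.59  0.    0.99 -2.2 ]
turn, shift cm (np.float64(0.0), array([-0.17,  0.44,  0.21]))
```

```bash
python3 -m jog '[{"delta_pos":[0,-1,0],"turn":0,"fingers":0.7},{"delta_pos":[0,-3,0],"turn":0,"fingers":0.7},{"delta_pos":[0,-3,0],"turn":0,"fingers":0.7},{"delta_pos":[0,-3,0],"turn":0.07,"fingers":0.7},{"delta_pos":[0,-1,0],"turn":0.063,"fingers":0.7},{"delta_pos":[0,0,0],"turn":0,"fingers":0.7},{"delta_pos":[0,0,0],"turn":0,"fingers":0.7}]' 10; python3 p.py .5153 .1815 .10 -.101
python3 - <<'E'
from h import *
f=grab_frame('wrist'); cv2.imwrite('pics/w14.png',f['img'][:,:,::-1])
E
```

```text
time: 20.2
ee_pos: [0.5421, -0.3571, 0.2421]
eef_rot: [-0.706, 0.035, -0.035, 0.706]
ft_force: [0.5, 0.0, -1.0]
gripper_width: 0.594
t 20.2 tcp [ 0.5421 -0.3571  0.2421] yaw -0.1 w 0.593913181575367 F [ 0.48  0.04 -1.04] j [-0.6   0.47  1.46 -0.    1.22 -2.07]
turn, shift cm (np.float64(0.001), array([-8.09,  8.21, 53.32]))
```

View pics/w14.png

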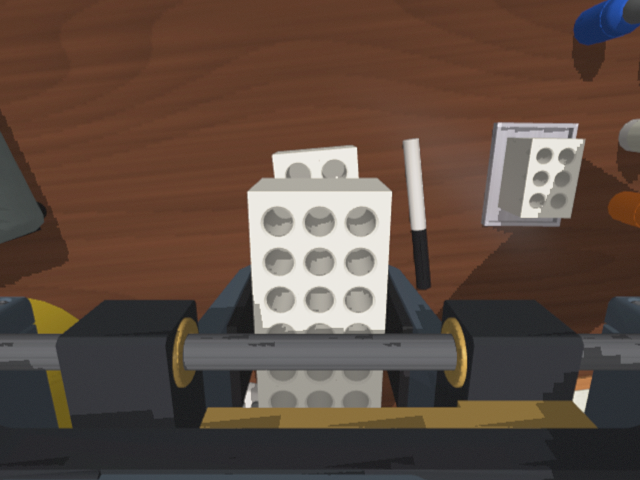

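```bash
python3 off.py .006 248 191 391 191; python3 -m jog '[{"delta_pos":[-0.3,0,2],"turn":0,"fingers":0.7},{"delta_pos":[-0.6,0,4],"turn":0,"fingers":0.7},{"delta_pos":[-0.6,0,4],"turn":0,"fingers":0.7},{"delta_pos":[-0.6,0,4],"turn":0,"fingers":0.7},{"delta_pos":[-0.6,0,4],"turn":0,"fingers":0.7},{"delta_pos":[-0.6,0,4],"turn":0,"fingers":0.7},{"delta_pos":[-0.6,0,4],"turn":0,"fingers":0.7},{"delta_pos":[-0.6,0,4],"turn":0,"fingers":0.7},{"delta_pos":[-0.6,0,4],"turn":0,"fingers":0.7},{"delta_pos":[-0.6,0,4],"turn":0,"fingers":0.7},{"delta_pos":[-0.6,0,4],"turn":0,"fingers":0.7},{"delta_pos":[-0.6,0,4],"turn":0,"fingers":0.7}]'; python3 p.py .5153 .1815 .10 -.101
```

```text
[[-56.3 -27. ]
 [-56.3  26.8]]
time: 21.5
ee_pos: [0.5193, 0.1089, 0.2413]
eef_rot: [0.706, -0.036, 0.035, -0.706]
ft_force: [1.8, -0.0, 0.2]
gripper_width: 0.594
t 21.5 tcp [0.5193 0.1089 0.2413] yaw -0.1 w 0.5943272800965028 F [ 1.84 -0.03  0.22] j [ 0.18  0.29  1.74 -0.    1.11 -1.29]
turn, shift cm (np.float64(0.001), array([-1.13,  8.13,  7.19]))
```

```bash
python3 -m jog '[{"delta_pos":[-0.4,0,4],"turn":0,"fingers":0.7},{"delta_pos":[-0.4,1,3.2],"turn":0,"fingers":0.7},{"delta_pos":[0,3,0],"turn":0,"fingers":0.7},{"delta_pos":[0,3,0],"turn":0,"fingers":0.7},{"delta_pos":[0,1,0],"turn":0,"fingers":0.7},{"delta_pos":[0,0,0],"turn":0,"fingers":0.7},{"delta_pos":[0,0,0],"turn":0,"fingers":0.7}]'; python3 p.py .5186 .1815 .037 -.101;  python3 - <<'E'
from h import *
f=grab_frame('wrist'); cv2.imwrite('pics/w15.png',f['img'][:,:,::-1])
E
```

```text
time: 22.2
ee_pos: [0.52, 0.1797, 0.163]
eef_rot: [-0.706, 0.035, -0.036, 0.706]
ft_force: [-0.3, 1.0, 0.1]
gripper_width: 0.589
t 22.2 tcp [0.52   0.1797 0.163 ] yaw -0.101 w 0.5889285602327301 F [-0.3   0.95  0.06] j [ 0.31  0.4   1.81  0.    0.94 -1.16]
turn, shift cm (np.float64(-0.0), array([-0.15,  6.6 ,  0.16]))
```

View pics/w15.png

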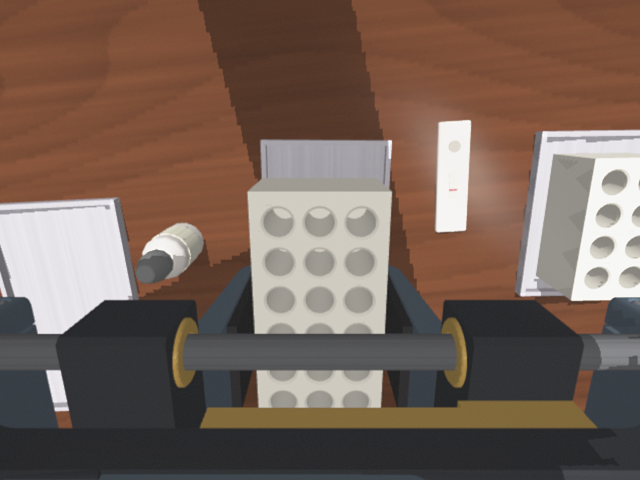

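```bash
python3 -m jog '[{"delta_pos":[-0.15,2,0.27],"turn":0,"fingers":0.7},{"delta_pos":[0,2,0],"turn":0,"fingers":0.7},{"delta_pos":[0,1.5,0],"turn":0,"fingers":0.7},{"delta_pos":[0,0.7,0],"turn":0,"fingers":0.7},{"delta_pos":[0,0.2,0],"turn":0,"fingers":0.7},{"delta_pos":[0,0.2,0],"turn":0,"fingers":0.7},{"delta_pos":[0,0,0],"turn":0,"fingers":0.7}]' ; python3 p.py .5186 .1815 .037 -.101
python3 - <<'E'
from h import *
f=grab_frame('wrist'); cv2.imwrite('pics/w16.png',f['img'][:,:,::-1])
E
```

```text
time: 22.95
ee_pos: [0.5186, 0.1827, 0.0971]
eef_rot: [-0.706, 0.035, -0.036, 0.706]
ft_force: [-0.1, -0.7, -0.0]
gripper_width: 0.592
t 22.95 tcp [0.5186 0.1827 0.0971] yaw -0.101 w 0.5921079518510992 F [-0.15 -0.73 -0.03] j [ 0.32  0.48  1.88  0.    0.79 -1.15]
turn, shift cm (np.float64(0.0), array([ 0.01,  0.01, -0.12]))
```

View pics/w16.png

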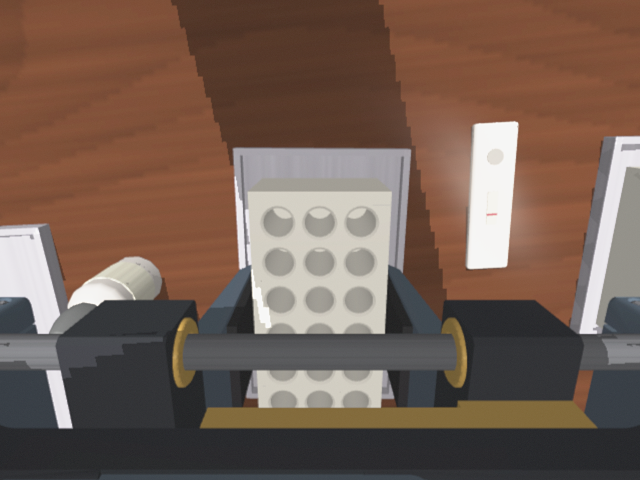

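```bash
python3 -m jog '[{"delta_pos":[0,0.1,0],"turn":0,"fingers":0.35},{"delta_pos":[0,0,0],"turn":0,"fingers":0.28},{"delta_pos":[0,0,0],"turn":0,"fingers":0.28},{"delta_pos":[0,0,0],"turn":0,"fingers":0.28},{"delta_pos":[0,-2,0],"turn":0,"fingers":0.28},{"delta_pos":[0,-4,0],"turn":0,"fingers":0.28},{"delta_pos":[0,-4,0],"turn":0,"fingers":0.2},{"delta_pos":[0,-1,0],"turn":0,"fingers":0.1},{"delta_pos":[0,0,0],"turn":0,"fingers":0.1},{"delta_pos":[0,0,0],"turn":0,"fingers":0}]'
python3 - <<'E'
from h import *
f=grab_frame('scene'); cv2.imwrite('pics/s17.png',f['img'][:,:,::-1])
f=grab_frame('top'); cv2.imwrite('pics/t17.png',cv2.resize(f['img'][180:280,370:500,::-1],None,fx=6,fy=6,interpolation=cv2.INTER_CUBIC))
E
```

```text
time: 24.0
ee_pos: [0.5174, 0.1824, 0.2042]
eef_rot: [0.706, -0.036, 0.035, -0.706]
ft_force: [-0.3, 0.0, -0.5]
gripper_width: 0.957
```

View pics/s17.png

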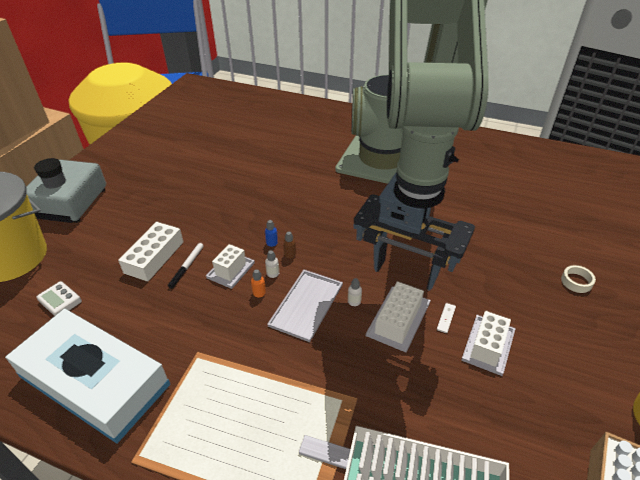

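View pics/t17.png

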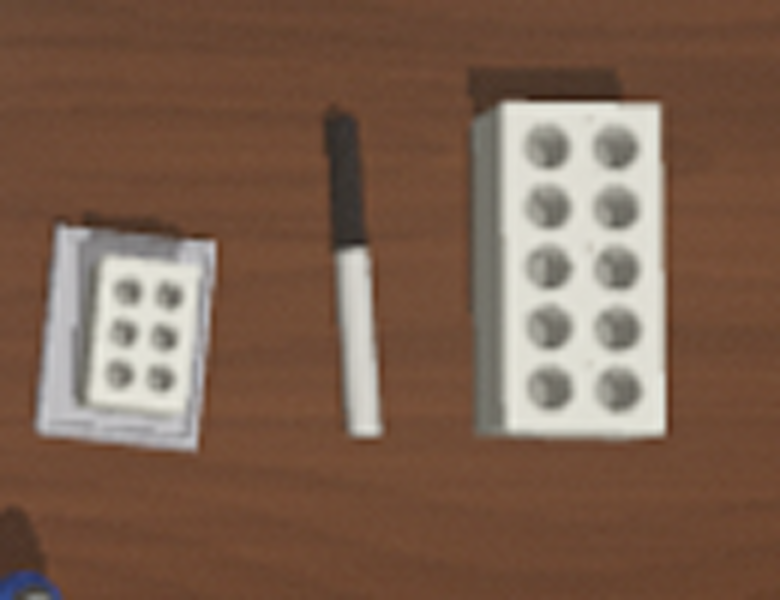

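```bash
python3 - <<'E'
from h import *
f=grab_frame('top')
U=lambda l:[((u+.5)/6-.5+370,(v+.5)/6-.5+180) for u,v in l]
print(fit(f,U([(500,103),(661,103),(665,436),(506,436)]),[0,1,2,3],*D['xl'],.04))
E
python3 p.py .544 -.3565 .14 .005
```

```text
(array([ 0.54332403, -0.35728258, -0.00777799]), np.float64(0.4128593520547581))
t 24.15 tcp [0.5173 0.1824 0.2035] yaw -0.101 w 0.997427566766151 F [0.92 0.02 0.13] j [ 0.32  0.35  1.76  0.    1.04 -1.15]
turn, shift cm (np.float64(-0.106), array([  2.4 ,   0.35, -53.9 ]))
```

```bash
python3 -m jog '[{"delta_pos":[0,0,0],"turn":-0.101,"fingers":0},{"delta_pos":[0,0,-3],"turn":0,"fingers":0},{"delta_pos":[0.3,0,-4.5],"turn":0,"fingers":0},{"delta_pos":[0.3,0,-4.5],"turn":0,"fingers":0},{"delta_pos":[0.3,0,-4.5],"turn":0,"fingers":0},{"delta_pos":[0.3,0,-4.5],"turn":0,"fingers":0},{"delta_pos":[0.3,0,-4.5],"turn":0,"fingers":0},{"delta_pos":[0.3,0,-4.5],"turn":0,"fingers":0},{"delta_pos":[0.3,0,-4.5],"turn":0,"fingers":0},{"delta_pos":[0.3,0,-4.5],"turn":0,"fingers":0},{"delta_pos":[0.3,0,-4.5],"turn":0,"fingers":0},{"delta_pos":[0,0,0],"turn":0,"fingers":0}]'; python3 p.py .544 -.3565 .12 0
```

```text
time: 25.35
ee_pos: [0.5451, -0.2573, 0.2036]
eef_rot: [0.708, -0.002, 0.001, -0.707]
ft_force: [-0.5, 1.2, -0.4]
gripper_width: 1.002
t 25.35 tcp [ 0.5451 -0.2573  0.2036] yaw -0.005 w 1.0020867673400997 F [-0.52  1.18 -0.4 ] j [-0.46  0.43  1.63 -0.    1.08 -2.02]
turn, shift cm (np.float64(-0.005), array([-0.11,  2.36, -9.92]))
```

```bash
python3 -m jog '[{"delta_pos":[0,0,-4],"turn":0,"fingers":0},{"delta_pos":[0,1,-4],"turn":0,"fingers":0},{"delta_pos":[0,1,-1.8],"turn":0,"fingers":0},{"delta_pos":[0,0,0],"turn":0,"fingers":0},{"delta_pos":[0,0,0],"turn":0,"fingers":0},{"delta_pos":[0,0,0],"turn":0,"fingers":0}]'; python3 p.py .544 -.3565 .032 0
python3 - <<'E'
from h import *
f=grab_frame('wrist'); cv2.imwrite('pics/w18.png',f['img'][:,:,::-1])
E
```

```text
time: 25.95
ee_pos: [0.5454, -0.3488, 0.1852]
eef_rot: [-0.707, -0.0, 0.001, 0.708]
ft_force: [0.5, -0.5, -0.7]
gripper_width: 1.005
t 25.95 tcp [ 0.5454 -0.3488  0.1852] yaw 0.001 w 1.0050600416370525 F [ 0.53 -0.49 -0.72] j [-0.59  0.51  1.54  0.    1.09 -2.16]
turn, shift cm (np.float64(0.001), array([-0.14,  9.32, -0.77]))
```

View pics/w18.png

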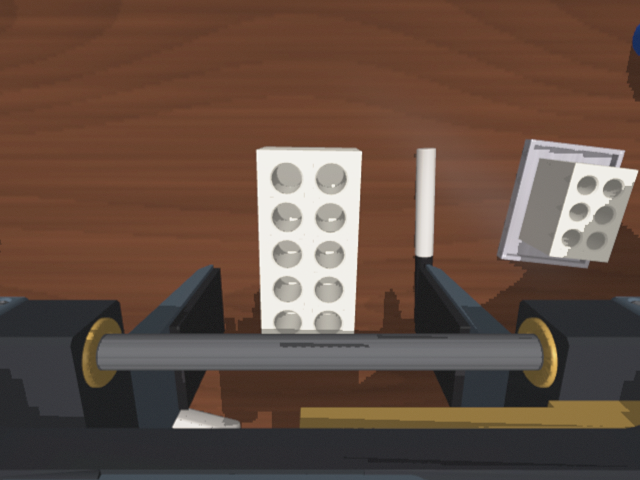

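```bash
python3 off.py -.085 258 150 361 150; python3 -m jog '[{"delta_pos":[0,0,-0.8],"turn":0,"fingers":0.1},{"delta_pos":[0,0,0],"turn":0,"fingers":0.1},{"delta_pos":[-0.1,2,0],"turn":0,"fingers":0.1},{"delta_pos":[0,3,0],"turn":0,"fingers":0.1},{"delta_pos":[0,3,0],"turn":0,"fingers":0.1},{"delta_pos":[0,1.2,0],"turn":0,"fingers":0.1},{"delta_pos":[0,0,0],"turn":0,"fingers":0.2},{"delta_pos":[0,0,0],"turn":0,"fingers":0.3},{"delta_pos":[0,0,0],"turn":0,"fingers":0.4},{"delta_pos":[0,0,0],"turn":0,"fingers":0.6},{"delta_pos":[0,0,0],"turn":0,"fingers":0.6},{"delta_pos":[0,0,0],"turn":0,"fingers":0.6}]' 10; python3 p.py .5415 -.3555 .07 0
```

```text
[[-66.4 -35.9]
 [-66.4  24.7]]
time: 27.25
ee_pos: [0.5451, -0.3589, 0.095]
eef_rot: [0.708, 0.001, 0.001, -0.706]
ft_force: [0.0, 0.1, 6.3]
gripper_width: 0.679
t 27.25 tcp [ 0.5451 -0.3589  0.095 ] yaw 0.0 w 0.6787618637702625 F [0.03 0.14 6.26] j [-0.6   0.61  1.62  0.    0.91 -2.17]
turn, shift cm (np.float64(0.0), array([-0.36, -3.5 ,  0.34]))
```

```bash
python3 -m jog '[{"delta_pos":[0,-1,0],"turn":0,"fingers":0.6},{"delta_pos":[0,-3,0],"turn":0,"fingers":0.6},{"delta_pos":[0,-4,0],"turn":0,"fingers":0.6},{"delta_pos":[0,-4,0],"turn":0.052,"fingers":0.6},{"delta_pos":[0,-1,0],"turn":0,"fingers":0.6},{"delta_pos":[0,0,0],"turn":0,"fingers":0.6},{"delta_pos":[0,0,0],"turn":0,"fingers":0.6}]' 10; python3 p.py .5475 .0032 .10 -.052
python3 - <<'E'
from h import *
f=grab_frame('wrist'); cv2.imwrite('pics/w19.png',f['img'][:,:,::-1])
E
```

```text
time: 27.95
ee_pos: [0.5435, -0.3578, 0.222]
eef_rot: [-0.706, 0.019, -0.017, 0.707]
ft_force: [-1.1, 0.6, -0.2]
gripper_width: 0.677
t 27.95 tcp [ 0.5435 -0.3578  0.222 ] yaw -0.051 w 0.6771629229372235 F [-1.05  0.62 -0.22] j [-0.6   0.49  1.48  0.    1.18 -2.12]
turn, shift cm (np.float64(0.001), array([-1.48,  6.2 , 36.08]))
```

View pics/w19.png

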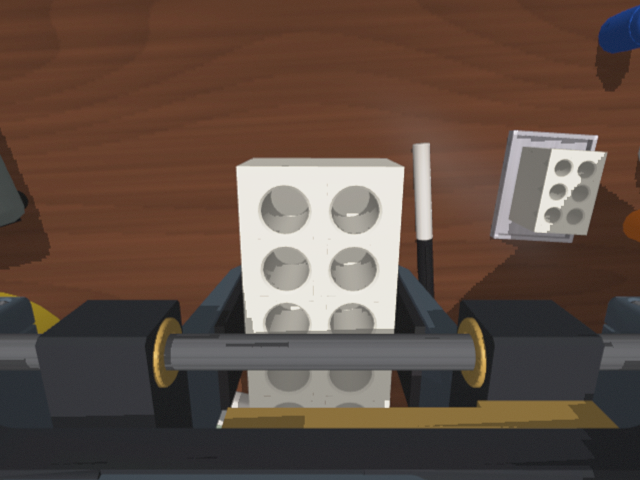

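```bash
python3 off.py .005 238 166 403 166; python3 -m jog '[{"delta_pos":[0,0,2],"turn":0,"fingers":0.6},{"delta_pos":[-0.1,0,4],"turn":0,"fingers":0.6},{"delta_pos":[-0.2,0,4],"turn":0,"fingers":0.6},{"delta_pos":[-0.2,0,4],"turn":0,"fingers":0.6},{"delta_pos":[-0.2,0,4],"turn":0,"fingers":0.6},{"delta_pos":[-0.2,0,4],"turn":0,"fingers":0.6},{"delta_pos":[-0.2,0,4],"turn":0,"fingers":0.6},{"delta_pos":[-0.1,0,4],"turn":0,"fingers":0.6},{"delta_pos":[0,0,4],"turn":0,"fingers":0.6},{"delta_pos":[0,0,2],"turn":0,"fingers":0.6},{"delta_pos":[0,0,0],"turn":0,"fingers":0.6},{"delta_pos":[0,0,0],"turn":0,"fingers":0.6}]'; python3 p.py .5475 .0032 .10 -.052
python3 - <<'E'
from h import *
f=grab_frame('wrist'); cv2.imwrite('pics/w20.png',f['img'][:,:,::-1])
E
```

```text
[[-65.6 -30.3]
 [-65.5  31. ]]
time: 29.25
ee_pos: [0.5502, 0.0024, 0.2226]
eef_rot: [0.707, -0.018, 0.017, -0.707]
ft_force: [0.3, 0.5, 0.1]
gripper_width: 0.677
t 29.25 tcp [0.5502 0.0024 0.2226] yaw -0.05 w 0.6768870268053105 F [0.32 0.54 0.08] j [-0.02  0.34  1.73 -0.    1.08 -1.54]
turn, shift cm (np.float64(0.002), array([-0.27,  6.26,  0.07]))
```

View pics/w20.png

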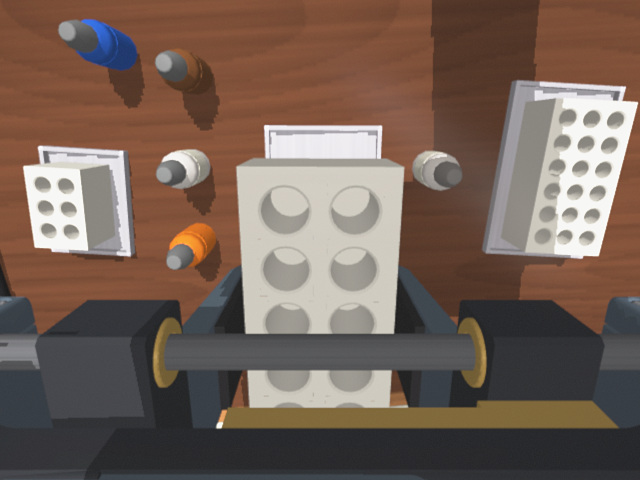

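```bash
python3 -m jog '[{"delta_pos":[-0.2,2,0.15],"turn":0,"fingers":0.6},{"delta_pos":[0,3,0],"turn":0,"fingers":0.6},{"delta_pos":[0,3,0],"turn":0,"fingers":0.6},{"delta_pos":[0,2,0],"turn":0,"fingers":0.6},{"delta_pos":[0,1,0],"turn":0,"fingers":0.6},{"delta_pos":[0,0.6,0],"turn":0,"fingers":0.6},{"delta_pos":[0,0.4,0],"turn":0,"fingers":0.6},{"delta_pos":[0,0.2,0],"turn":0,"fingers":0.6},{"delta_pos":[0,0.1,0],"turn":0,"fingers":0.6},{"delta_pos":[0,0,0],"turn":0,"fingers":0.6},{"delta_pos":[0,0,0],"turn":0,"fingers":0.6}]'; python3 p.py .548 .0032 .038 -.052
python3 - <<'E'
from h import *
f=grab_frame('wrist'); cv2.imwrite('pics/w21.png',f['img'][:,:,::-1])
f=grab_frame('scene'); cv2.imwrite('pics/s21.png',cv2.resize(f['img'][230:350,230:390,::-1],None,fx=5,fy=5))
E
```

```text
time: 30.4
ee_pos: [0.5492, 0.0034, 0.1008]
eef_rot: [-0.707, 0.018, -0.019, 0.707]
ft_force: [0.5, -0.8, -1.5]
gripper_width: 0.676
t 30.4 tcp [0.5492 0.0034 0.1008] yaw -0.052 w 0.6757510857139711 F [ 0.45 -0.84 -1.47] j [-0.01  0.47  1.87  0.    0.8  -1.53]
turn, shift cm (np.float64(0.0), array([-0.12,  0.28, -0.03]))
```

View pics/w21.png

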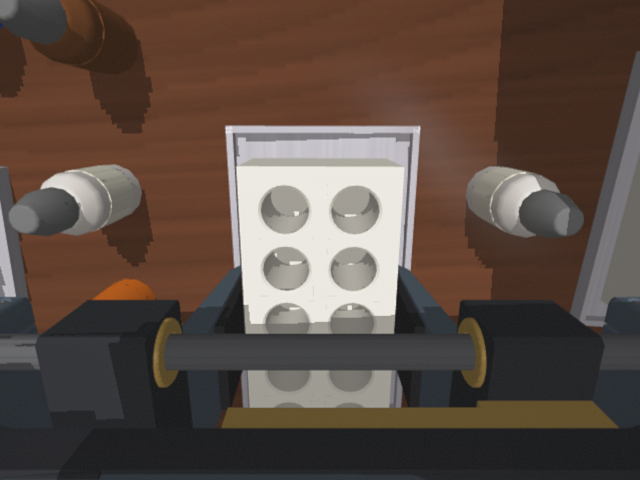

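View pics/s21.png

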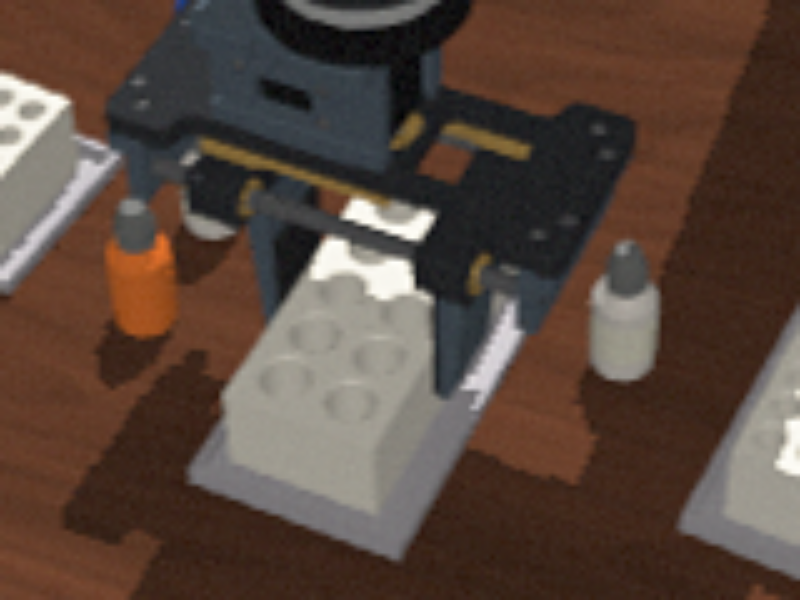

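```bash
python3 -m jog '[{"delta_pos":[-0.1,0.2,0],"turn":0,"fingers":0.6},{"delta_pos":[0,0.1,0],"turn":0,"fingers":0.6},{"delta_pos":[0,0,0],"turn":0,"fingers":0.25},{"delta_pos":[0,0,0],"turn":0,"fingers":0.2},{"delta_pos":[0,0,0],"turn":0,"fingers":0.2},{"delta_pos":[0,0,0],"turn":0,"fingers":0.2},{"delta_pos":[0,-2,0],"turn":0,"fingers":0.2},{"delta_pos":[0,-4,0],"turn":0,"fingers":0.2},{"delta_pos":[0,-4,0],"turn":0,"fingers":0.2},{"delta_pos":[0,-4,0],"turn":0,"fingers":0.2},{"delta_pos":[0,-3,0],"turn":0,"fingers":0.2},{"delta_pos":[0,0,0],"turn":0,"fingers":0.2}]'
python3 -m jog '[{"delta_pos":[-4,0,0],"turn":0,"fingers":0.2},{"delta_pos":[-4,0,0],"turn":0,"fingers":0.2},{"delta_pos":[-4,0,0],"turn":0,"fingers":0.2},{"delta_pos":[-4,0,0],"turn":0,"fingers":0.2},{"delta_pos":[0,0,0],"turn":0,"fingers":0.2},{"delta_pos":[0,0,0],"turn":0,"fingers":0.2},{"delta_pos":[0,0,0],"turn":0,"fingers":0.2}]'
python3 - <<'E'
from h import *
f=grab_frame('scene'); cv2.imwrite('pics/s22.png',cv2.resize(f['img'][200:390,190:540,::-1],None,fx=2.2,fy=2.2))
f=grab_frame('top'); cv2.imwrite('pics/t22.png',cv2.resize(f['img'][170:290,140:420,::-1],None,fx=2.8,fy=2.8,interpolation=cv2.INTER_CUBIC))
E
```

```text
time: 31.7
ee_pos: [0.55, 0.0034, 0.2722]
eef_rot: [-0.707, 0.015, -0.022, 0.707]
ft_force: [-0.1, -0.7, -0.0]
gripper_width: 0.798
time: 32.4
ee_pos: [0.3891, 0.0117, 0.2672]
eef_rot: [-0.707, 0.018, -0.019, 0.707]
ft_force: [-0.5, -0.2, 0.4]
gripper_width: 0.797
```

View pics/s22.png

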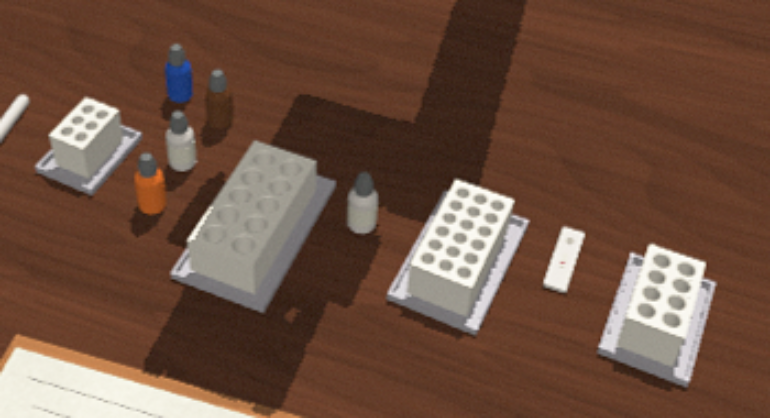

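View pics/t22.png

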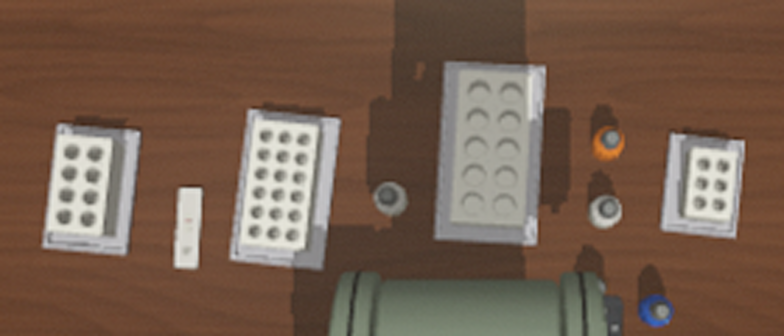

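Run:
```python
from h import *
import json
T=json.load(open('m.json'));f=grab_frame('top')
U=lambda l:[((u+.5)/2.8-.5+140,(v+.5)/2.8-.5+170) for u,v in l]
for k,c in {'m':[(59,135),(114,138),(103,233),(47,230)],'l':[(253,117),(318,124),(303,251),(236,243)],'xl':[(460,69),(528,72),(521,227),(449,222)],'s':[(690,143),(739,146),(732,222),(684,218)]}.items():
    p,e=fit(f,U(c),[0,1,2,3],*D[k],.042); t=T['t'+k]; d=p[:2]-t[:2]; a=t[2]; print(k,(1000*np.array([np.cos(a)*d[0]+np.sin(a)*d[1],-np.sin(a)*d[0]+np.cos(a)*d[1]])).round(1),(p[2]-a).round(3),round(e,2))
```

```text
m [ 0.7 -1.5] 0.004 0.33
l [0.6 0.9] -0.008 0.45
xl [-0.2  0.2] -0.004 0.51
s [-1.2 -1.6] 0.023 1.05
```

```bash
python3 -c "
from station import close_job; print(close_job())"
```

```text
the job is handed in; nothing more can be done
None
```

I took the stack apart, stood each of the four racks in the tray of its own size, pulled the arm back clear, and handed the job in at about 32 s of robot time.

- **Rack positions:** In the last top picture each rack's centre measures within about 2 mm of its tray's centre, along and across (allowed: 14 mm). Turn errors are 0.023 rad or less.
- **Flatness:** The pictures show all four upright and flat inside the rims. I did not measure their tilt or height numerically.
- **Dropper bottles:** Both white bottles look upright and unmoved. I judged this by eye.
- **Disagreements and odd readings:**
  - Early on, the top and scene cameras disagreed by up to about 4 mm on rack and tray positions. The wrist pictures during the placings confirmed the fit.
  - The force reading showed 6–7 N upward each time the fingers closed on a rack. It was gone after each lift and well under the limits.

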